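# Load a T-block into the drilling jig, flange down

## Task

Lift the loose wooden cover off the drilling jig by its knob and set it down flat on the bench, knob up. Then turn the T-shaped metal block over and load it in the jig's pocket with its flange down and stem up, and press it gently down past the stiff seat pad until the flange is fully home on the pocket floor. Leave the other things on the bench where they are.

Things in the scene. Friction and masses are not known exactly. Their poses are not given: they have to be found in the camera images.
- jig: Grey drilling jig bolted to the bench: block 120 (x) x 130 (y) x 40 mm high, a rectangular pocket 38.5 (x) x 62.5 (y) mm, 14 mm deep, in the middle of its top; two ears on its x sides, 10 mm high with bolts to 16 mm, reach 89 mm from the centre. Origin: centre of its underside; z up.
- pocket_floor (a point): Centre of the jig's pocket floor, 26 mm above the bench; axes as the jig's (pocket's long side along y).
- cover: Loose plywood dust cover, 134 (x) x 144 (y) mm, lying over the top of the jig: a 6 mm panel with a 10 mm deep skirt round its edge, about 0.25 kg. Origin: centre of the skirt's lower edge (z = 30 mm on the jig, 0 when it stands on the bench); z up, the panel's top is at 16 mm.
- cover_knob (a point): Grip point at the centre of the cover's round wooden knob (26 mm diameter, 23 to 44 mm above the cover's origin, on a narrower neck), 34 mm above the cover's origin.
- tblock: Plain aluminium T-block, 0.2 kg, 46 mm tall: square stem 36 x 36 x 34 mm, flange 36 (x) x 60 (y) x 12 mm centred on its end. All is 36 mm thick along x, so it also lies flat on its x faces. Origin: centre of the stem's free end; z runs along the stem to the flange. It starts standing on its stem, z up; loaded, its z points straight down.
- flange_face (a point): Centre of the T-block's outer flange face, 46 mm from the T-block's origin along its z.
- seat_pad (a joint): How far the black rubber seat pad (26 x 44 mm) in the pocket floor is pushed down, m. It stays where it is pushed and takes about 7 N. 0 = 5 mm proud of the pocket floor, 0.005 = level with it.
- plain_block: Bystander: plain aluminium block without stem, 36 x 60 x 46 mm, on the bench; origin: centre of its underside.
- collar: Bystander: steel collar, 44 mm diameter, 14 mm high; origin: centre of its underside.
- screwdriver: Bystander: screwdriver lying on the bench, about 200 mm long.
- glue: Bystander: upright white bottle, 60 mm diameter, 170 mm high; origin: centre of its underside.
- jar: Bystander: glass jar, 70 mm diameter, 60 mm high; origin: centre of its underside.
- carton: Bystander: small cardboard carton 80 x 120 x 60 mm; origin: centre of its underside.
- offcut: Bystander: wooden offcut 35 x 110 x 20 mm; origin: centre of its underside.
- brush: Bystander: brush lying on the bench, about 250 mm long.

How it is judged:
By the outcome, as a careful person would: the job done as asked, in the order asked, and still so for the second after the job is handed in, with the robot touching nothing.
It also fails if it takes over 72 s, if anything falls off the work surface, if the arm or the gripper's body presses on something with over 40 N, if the wrist force passes 120 N, or if a joint passes its speed limit or range.

## Robot

A 6-joint arm with a two-finger parallel gripper is mounted at the origin on the work surface. World frame = base frame: x ahead of the robot, y to its left, z up, the work surface at z = 0. Lengths are in m, angles in rad, forces in N, time in s.
With the tool pointing down it reaches from about 0.35 to 0.8 m from the base axis. Payload 7.3 kg.
Tool frame: the origin (TCP) lies at the very end of the fingers, on their centre line; the grasp point (between the pads) lies 19 mm behind it (env.grip_depth is the distance from the TCP to the grasp point, in m); z points along the fingers, y is the line along which they close (so a half turn about z gives the same grasp; the last joint's range is limited). The gripper opens to 85 mm and grips with 20 to 120 N. Pads are 22 mm wide; open, the fingers measure 114 mm over their backs; the gripper's body (76 mm by 85 mm) begins 54 mm behind the grasp point. The pads swing forward as they close: fully open they stand 13 mm farther back than shut.
Start: joints at [-1.438, 0.342, 1.524, -0, 1.275, -0.146], TCP at [0.145, -0.505, 0.231] pointing down, gripper open.
Joint ranges: [-2.53, 2.53], [-0.77, 2.02], [0.04, 2.7], [-1, 4.14], [0.28, 2.66], [-3.11, 3.11]. Speed limits (rad/s): [2.57, 2.57, 3.14, 3.14, 3.14, 3.14].

## Interface

Orientations are given as a rotation vector (axis times angle).
In Python, from bench import state, capture, camera_info, env gives the robot as it stands. The module is installed in compiled form; this text tells all that it offers.
- The arm moves only by the shell command python3 -m creep 'ROWS' [FORCE]. ROWS is JSON, a list of rows, each a list of 7 numbers: the opening, from -1 (shut) to 1 (fully open), then the shift along the world's x, y, z in m, then the turn, a rotation vector about the world's x, y, z in rad. In form: [[claw, x, y, z, wx, wy, wz], ...]. A call has 1 to 8 rows; each row shifts and turns the commanded pose from where the row before left it; what a row does not reach is not made up. A row lasts 1/12 s, in which the tool goes at most 41.7 mm and 7.16 degrees, less where a joint would pass 70% of its speed; a pose out of reach is approached as far as the arm can. A call is refused whole if a number of a shift passes 0.0417 or a number of a turn 0.125, either way. A call with a gripper value outside its range is refused whole. The fingers move at their own pace and stop on an object; FORCE is the grip in N (left out, the last holds). Time passes only in rows, so rows that do not move let the fingers close. It gives the time, the measured TCP pose, the force, the opening and the grip force at its end, in the units of the state.
- state(): the state, without advancing time (a new reading comes with each control period).
- capture(name): name is "scene" or "top"; returns the picture (400x640x3 uint8, red, green, blue); there is no depth.
- camera_info(name): a dict with "K" (3x3 intrinsics, pixels), "R" (3x3) and "t" (3): a world point X has camera coordinates R X + t. Camera axes: x right, y down, z forward; pixel columns grow to the right and rows downward; lengths in m; the calibration is good to about 2 mm. A picture is of the moment at which its call begins. camera_info takes no time and is no camera call.
- env.job_done(): hands the job in; it is judged then, once.
The state is a dict: "time": time; "q": joint angles; "qvel": joint speeds; "tau": joint torques, N m; "tcp_pos": TCP position; "ee_rot": TCP orientation; "wrist_force": force on the tool from outside, world axes, zero at the start; "moment": the same for the moment, N m; "grip_width": opening from 0.0 (shut) to 1.0 (fully open); "finger_force": force on a finger pad.
Only numpy, scipy, OpenCV 4.12 (cv2) and the standard library are available. Lean on these libraries where they do the work, as an engineer would, in place of code of your own. Each camera call takes 0.05 s, during which the arm holds its last target. There are 200 camera calls.

## Working session

There is one attempt and no reset: what is moved stays moved. The work goes in short steps, Python scripts to look and compute and a shell command to move; the robot and the scene stay as the last step left them, time stands still between calls to the robot, and variables do not carry over. Pictures are saved under pics/ and viewed, at most 10 in all, crops included, and the job is handed in when it is done.

```bash
mkdir -p pics; python3 - <<'E'
from bench import state,capture,camera_info,env
import cv2
s=state(); print(s)
for n in("scene","top"):
    cv2.imwrite(f"pics/{n}0.png",cv2.cvtColor(capture(n),cv2.COLOR_RGB2BGR)); c=camera_info(n); print(n,c["K"],c["R"],c["t"])
print(env.grip_depth)
E
```

```text
{'time': 0.0, 'q': array([-1.43799324e+00,  3.42730500e-01,  1.52500891e+00, -2.27754939e-05,
        1.27542112e+00, -1.45994721e-01]), 'qvel': array([-0.0004803 ,  0.00048086,  0.0005625 , -0.00088649, -0.00025395,
        0.00219629]), 'tau': array([-2.35673950e-03, -4.33682156e+01, -2.46012747e+01, -4.11092569e-04,
        7.73438020e-03, -1.92502483e-05]), 'tcp_pos': array([ 0.1444433 , -0.50431772,  0.23062476]), 'ee_rot': array([-3.10956403e+00, -4.36310092e-01,  1.79643287e-05]), 'wrist_force': array([0.08808316, 0.49592679, 0.4555055 ]), 'moment': array([ 0.03002544, -0.00813851,  0.01982399]), 'finger_force': 0.0, 'grip_width': 0.9979960760342945}
scene [[467.27470344   0.         322.89098476]
 [  0.         467.27470344 196.34579245]
 [  0.           0.           1.        ]] [[-0.81331531  0.58165566 -0.01396037]
 [ 0.31905779  0.42580939 -0.84669268]
 [-0.48653914 -0.69308228 -0.53189906]] [ 0.47660156 -0.117459    1.53644749]
top [[425.92092951   0.         318.87175357]
 [  0.         425.92092951 198.94031119]
 [  0.           0.           1.        ]] [[-0.00182163 -0.99999361 -0.00307626]
 [-0.9940906   0.00214475 -0.10853235]
 [ 0.10853826  0.00286038 -0.99408816]] [-3.29197696e-04  5.65334845e-01  1.37599599e+00]
0.0187
```

View pics/scene0.png

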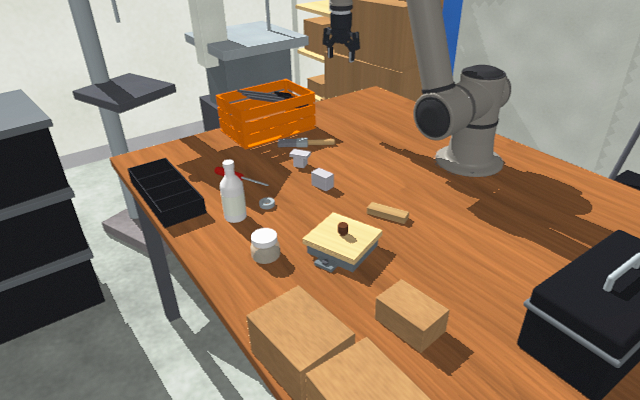

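View pics/top0.png

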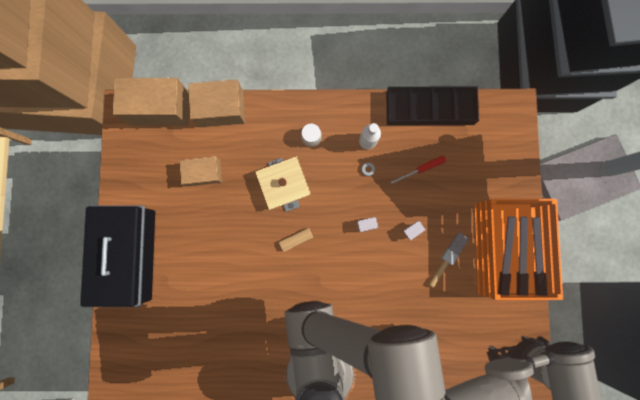

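The scene view shows the cover at (343,240) with its knob at (343,228), the T-block at (300,157) and the plain block at (323,180). In the top view the cover is at (283,183), the T-block at (414,230) and the plain block at (368,225). I'll measure next.

```bash
cat > h.py <<'E'
from bench import state,capture,camera_info,env
import cv2,numpy as np
def ray(n,u,v,z):
    c=camera_info(n);R,t,K=c["R"],c["t"],c["K"]
    d=R.T@np.linalg.solve(K,[u,v,1.]);o=-R.T@t
    return o+d*(z-o[2])/d[2]
def proj(n,X):
    c=camera_info(n);p=c["K"]@(c["R"]@np.array(X)+c["t"]);return p[:2]/p[2]
def tri(u1,u2):
    # scene px, top px
    A=[];b=[]
    for n,u in(("scene",u1),("top",u2)):
        c=camera_info(n);P=c["K"]@np.c_[c["R"],c["t"]]
        for i in(0,1): r=P[i]-u[i]*P[2];A.append(r[:3]);b.append(-r[3])
    return np.linalg.lstsq(np.array(A),np.array(b),rcond=None)[0]
def save(name,n,x0,y0,x1,y1,k):
    im=cv2.cvtColor(capture(n),cv2.COLOR_RGB2BGR)[y0:y1,x0:x1]
    cv2.imwrite("pics/"+name,cv2.resize(im,None,fx=k,fy=k,interpolation=cv2.INTER_CUBIC))
def rect(mask,n,z):
    cs,_=cv2.findContours(mask,0,1);c=max(cs,key=cv2.contourArea)
    P=np.array([ray(n,u,v,z)[:2] for u,v in c[:,0]],dtype=np.float32)*1000
    return cv2.minAreaRect(P),cv2.contourArea(c)
E
python3 - <<'E'
from h import *
a=cv2.imread("pics/top0.png");b=cv2.imread("pics/scene0.png")
up=lambda im,k:cv2.resize(im,None,fx=k,fy=k,interpolation=cv2.INTER_CUBIC)
A=up(a[150:250,250:450],4); B=up(b[140:280,280:400],2)
C=np.zeros((400+290,800,3),np.uint8)
cv2.imwrite("pics/z.png",np.vstack([A,]))
h=cv2.cvtColor(a,cv2.COLOR_BGR2HSV)
roi=np.zeros(a.shape[:2],np.uint8)
def m(x0,y0,x1,y1,f):
    r=np.zeros(a.shape[:2],np.uint8);r[y0:y1,x0:x1]=255;return cv2.bitwise_and(r,f)
pale=cv2.inRange(h,(15,30,150),(35,160,255)); grey=cv2.inRange(h,(0,0,120),(179,60,255))
grey2=cv2.inRange(h,(100,0,120),(179,60,255))
print("cover",rect(m(245,145,320,215,pale),"top",.046))
for nm,r in(("T",(395,215,432,245)),("plain",(352,212,385,237))):
    print(nm,rect(m(*r,grey),"top",.046))
print(h[225:236,402:428,1]);print(h[230,395:435,2])
k=m(270,170,295,195,cv2.inRange(h,(0,80,0),(20,255,110)));mm=cv2.moments(k);u=(mm['m10']/mm['m00'],mm['m01']/mm['m00']);print(u,ray("top",*u,.074))
E
```

```text
cover (((618.1428833007812, 116.6422119140625), (138.32681274414062, 148.1803436279297), 20.011232376098633), 1780.0)
T (((462.09381103515625, -309.7992248535156), (37.272926330566406, 62.55188751220703), 33.08073425292969), 200.5)
plain (((481.7439880371094, -158.69403076171875), (37.59752655029297, 60.76665496826172), 13.131094932556152), 189.5)
[[146 145 146 143 145 140 133 114  56  21  14  12  10  10  10  10  10  11
   10  18  53 105 144 150 150 152]
 [145 145 145 142 138 109  70  37  16  11  11  11  11  10  10  12  10  10
   10  10  19  60 129 148 151 148]
 [145 143 139 131 108  53  20  13  10  11  12  12  11  10  10  10  11  11
   11  10  11  29  87 140 151 151]
 [144 140 119  79  42  15  11  11  11  11  11  11  11  11  10  10  11  11
   11  10  10  15  49 109 146 151]
 [145 133  71  25  15  12  11  10  11  11  11  11  11  11  11  10  11  11
   10  11  10  12  24  74 138 149]
 [144  98  22  14  12  11  12  10   9  10  11  10  10  11  10  11  11  11
   11  11  13  24  46  92 143 151]
 [146  89  18  12  11  11  11  10  12  11  11  11  11  12  11  11  11  11
   11  12  22  60 108 139 152 151]
 [143 114  40  14  10  11  11  10  11  11  11  11  11  11  10  11  11  12
   17  28  64 115 145 154 152 148]
 [146 140  94  23  10  10  11  10  10  11  11  11  12  11  11  11  12  23
   49  85 132 149 152 152 152 150]
 [145 144 139  61  14  12  11  11  11  10  10  11  11  11  13  17  29  69
  113 140 151 151 150 151 152 151]
 [144 144 145 114  48  15  10  11  10  10  10  11  10  12  24  51  89 133
  149 149 151 151 152 151 150 151]]
[101 100 100 100 100 100  99  99 102 148 176 196 208 212 211 210 211 211
 210 209 209 210 210 211 212 213 212 211 203 192 174 161 130 103  99  99
 100 100  98  98]Traceback (most recent call last):
  File "<stdin>", line 17, in <module>
ZeroDivisionError: float division by zero
```

View pics/z.png

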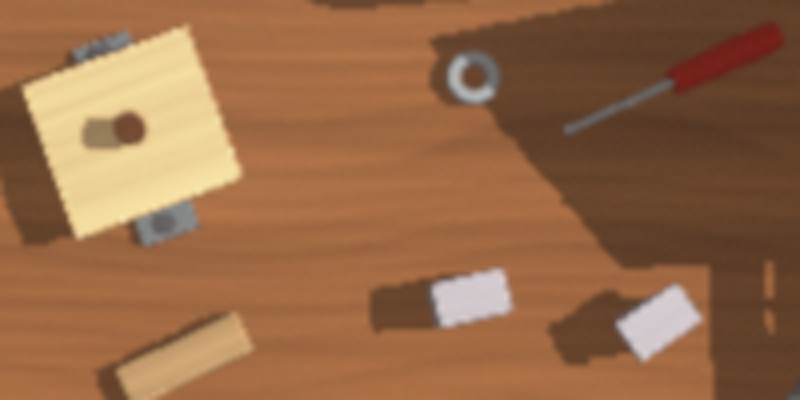

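The crop shows the cover with its knob at crop (130,127), the ears, the plain block at (472,297) and the T-block at (658,322). I'll check the knob position and work out the first move.

```bash
cat >> h.py <<'E'
from scipy.spatial.transform import Rotation as Ro
def pose(yaw,tilt_dir=0,tilt=0):
    """closing axis along yaw(deg); tool tilted so its tip points toward tilt_dir(deg) by tilt(deg) from down"""
    y=np.radians(yaw);R=Ro.from_matrix(np.c_[[np.sin(y),-np.cos(y),0],[np.cos(y),np.sin(y),0],[0,0,-1]]) 
    if np.linalg.det(R.as_matrix())<0: raise SystemExit("det")
    d=np.radians(tilt_dir); return Ro.from_rotvec(np.radians(tilt)*np.array([np.sin(d),-np.cos(d),0]))*R
def togo(p,R=None):
    s=state();print("t",s["time"],"d",np.round(np.array(p)-s["tcp_pos"],4),end=" ")
    if R is not None: print("turn",np.round((R*Ro.from_rotvec(s["ee_rot"]).inv()).as_rotvec(),3),end="")
    print()
E
python3 - <<'E'
from h import *
b=cv2.imread("pics/scene0.png")
print(ray("top",282.4,181.6,.072),tri((343,228),(282.4,181.6)),proj("scene",(.618,.117,.066)),proj("top",(.618,.117,.072)))
R=Ro.from_rotvec(state()["ee_rot"]).as_matrix();print(R)
togo((.618,.117,.12))
E
python3 -m creep '[[1,0,0,0,0,0,0]]' 30
```

```text
[0.61726388 0.11578901 0.072     ] [0.61522688 0.11924975 0.06376566] [340.04697716 227.08786281] [282.02581798 181.37466448]
[[ 9.61393080e-01  2.75178705e-01 -1.58386983e-04]
 [ 2.75178662e-01 -9.61392145e-01  1.35935381e-03]
 [ 2.21793221e-04 -1.35045807e-03 -9.99999064e-01]]
t 0.1 d [ 0.4735  0.6214 -0.1107] 
time: 0.18
tcp_pos: [0.1445, -0.5045, 0.2309]
ee_rot: [-3.11, -0.436, -0.0]
wrist_force: [0.5, -0.6, -0.1]
grip_width: 0.997
finger_force: 0.0
```

```bash
python3 -m creep '[[1,0.0236,0.0311,-0.005,0,0,0],[1,0.0236,0.0311,-0.005,0,0,0],[1,0.0236,0.0311,-0.005,0,0,0],[1,0.0236,0.0311,-0.005,0,0,0],[1,0.0236,0.0311,-0.005,0,0,0],[1,0.0236,0.0311,-0.005,0,0,0],[1,0.0236,0.0311,-0.005,0,0,0]]' | grep -E "time|tcp"
python3 -m creep '[[1,0.0236,0.0311,-0.005,0,0,0],[1,0.0236,0.0311,-0.005,0,0,0],[1,0.0236,0.0311,-0.005,0,0,0],[1,0.0236,0.0311,-0.005,0,0,0],[1,0.0236,0.0311,-0.005,0,0,0],[1,0.0236,0.0311,-0.005,0,0,0],[1,0.0236,0.0311,-0.005,0,0,0]]'| grep -E "time|tcp"
python3 -m creep '[[1,0.0236,0.0311,-0.005,0,0,0],[1,0.0236,0.0311,-0.005,0,0,0],[1,0.0236,0.0311,-0.005,0,0,0],[1,0.0236,0.0311,-0.005,0,0,0],[1,0.0236,0.0311,-0.005,0,0,0],[1,0.0236,0.0311,-0.005,0,0,0],[1,0,0,0,0,0,0],[1,0,0,0,0,0,0]]'
python3 - <<'E'
from h import *
togo((.617,.117,.052))
E
```

```text
time: 0.77
tcp_pos: [0.3104, -0.2854, 0.1961]
time: 1.35
tcp_pos: [0.4757, -0.0674, 0.1611]
time: 2.02
tcp_pos: [0.6165, 0.119, 0.1298]
ee_rot: [-3.11, -0.441, 0.003]
wrist_force: [-1.4, -0.4, 0.7]
grip_width: 1.005
finger_force: 0.0
t 2.0167 d [ 0.0005 -0.002  -0.0778]
```

```bash
python3 -m creep '[[0.3,0.0005,-0.001,-0.026,0,0,0],[0.3,0,-0.001,-0.026,0,0,0],[0.3,0,0,-0.0258,0,0,0],[-1,0,0,0,0,0,0],[-1,0,0,0,0,0,0],[-1,0,0,0,0,0,0],[-1,0,0,0,0,0,0],[-1,0,0,0,0,0,0]]' 40
python3 -m creep '[[-1,0,0,0,0,0,0],[-1,0,0,0.01,0,0,0],[-1,0,0,0.02,0,0,0],[-1,0,0,0.02,0,0,0]]'
```

```text
time: 2.68
tcp_pos: [0.6146, 0.1181, 0.0538]
ee_rot: [-3.106, -0.435, 0.006]
wrist_force: [-5.1, 13.6, -9.7]
grip_width: 0.286
finger_force: 39.9
time: 3.02
tcp_pos: [0.6165, 0.1151, 0.1051]
ee_rot: [3.111, 0.437, -0.001]
wrist_force: [-0.1, 0.3, -2.5]
grip_width: 0.288
finger_force: 40.7
```

```bash
python3 -m creep '[[-1,-0.0261,0.0292,0.003,0,0,0],[-1,-0.0261,0.0292,0.003,0,0,0],[-1,-0.0261,0.0292,0,0,0,0],[-1,-0.0261,0.0292,0,0,0,0],[-1,-0.0261,0.0292,0,0,0,0],[-1,-0.0261,0.0292,0,0,0,0],[-1,0,0,0,0,0,0]]'
python3 - <<'E'
from h import *
for p in((190,187),(220,183),(279,247),(312,235),(281,243)): print(p,np.round(ray("top",*p,0.01),3))
save("a.png","top",140,130,340,270,4)
E
```

```text
time: 3.6
tcp_pos: [0.456, 0.2946, 0.1116]
ee_rot: [-3.108, -0.443, 0.001]
wrist_force: [-0.6, -1.1, -1.8]
grip_width: 0.284
finger_force: 40.9
(190, 187) [0.609 0.432 0.01 ]
(220, 183) [0.622 0.332 0.01 ]
(279, 247) [0.408 0.131 0.01 ]
(312, 235) [0.447 0.022 0.01 ]
(281, 243) [0.421 0.124 0.01 ]
```

View pics/a.png

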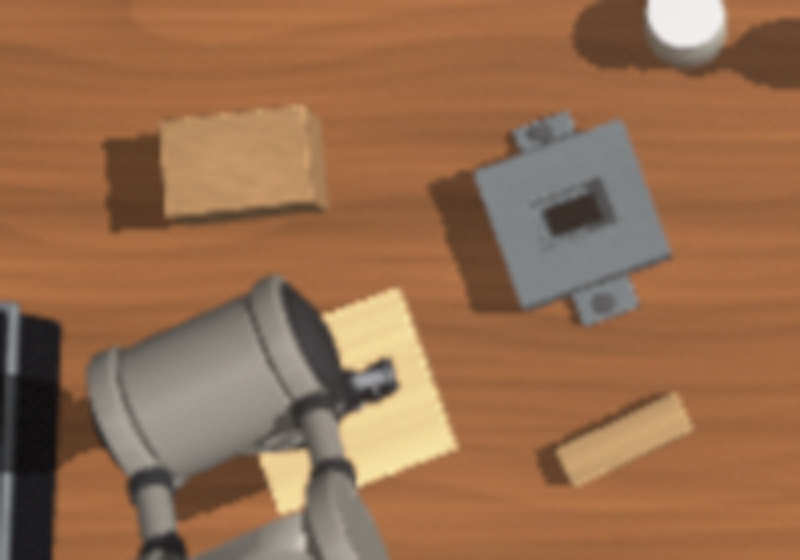

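The cover hangs clear over free bench. The jig is exposed, with its pocket at crop (577,212). I'll set the cover down.

```bash
python3 -m creep '[[-1,0,0,-0.03,0,0,0],[-1,0,0,-0.03,0,0,0],[-1,0,0,-0.02,0,0,0],[-1,0,0,-0.004,0,0,0],[-1,0,0,-0.002,0,0,0],[-1,0,0,0,0,0,0]]'
python3 - <<'E'
from h import *
a=cv2.cvtColor(capture("top"),cv2.COLOR_RGB2BGR);h=cv2.cvtColor(a,cv2.COLOR_BGR2HSV)
roi=np.zeros(a.shape[:2],np.uint8);roi[155:216,255:312]=255
g=cv2.bitwise_and(roi,cv2.inRange(h,(0,0,85),(179,70,255)))
# drop ears: open
o=cv2.morphologyEx(g,cv2.MORPH_OPEN,np.ones((17,17),np.uint8))
print("jig raw",rect(g,"top",.04));print("opened",rect(o,"top",.04))
print(h[178:190,270:300,2])
E
```

```text
time: 4.15
tcp_pos: [0.4618, 0.2902, 0.0248]
ee_rot: [-3.111, -0.435, -0.003]
wrist_force: [-0.3, -0.5, -2.9]
grip_width: 0.285
finger_force: 40.8
jig raw (((613.6307983398438, 116.63682556152344), (175.14512634277344, 131.46530151367188), 20.454805374145508), 1631.5)Traceback (most recent call last):
  File "<stdin>", line 7, in <module>
  File "h.py", line 20, in rect
    cs,_=cv2.findContours(mask,0,1);c=max(cs,key=cv2.contourArea)
                                      ~~~^^^^^^^^^^^^^^^^^^^^^^^^
ValueError: max() iterable argument is empty
```

```bash
python3 -m creep '[[-1,0,0,-0.001,0,0,0],[-1,0,0,-0.0005,0,0,0],[-1,0,0,0,0,0,0]]'
python3 - <<'E'
from h import *
a=cv2.cvtColor(capture("top"),cv2.COLOR_RGB2BGR);g=cv2.cvtColor(a,cv2.COLOR_BGR2GRAY)
h=cv2.cvtColor(a,cv2.COLOR_BGR2HSV)
for r in range(172,196): print(r,*h[r,264:302,2])
cv2.imwrite("pics/top1.png",a)
E
```

```text
time: 4.45
tcp_pos: [0.4613, 0.2907, 0.0231]
ee_rot: [-3.111, -0.437, -0.004]
wrist_force: [1.1, -0.6, 1.0]
grip_width: 0.286
finger_force: 41.2
172 134 136 135 136 136 136 136 136 136 135 134 134 135 133 135 134 134 134 134 134 134 132 133 133 134 134 133 134 136 136 134 134 133 133 132 135 152 163
173 136 136 135 134 136 137 136 136 135 135 133 134 135 134 134 135 134 134 134 135 134 134 133 133 132 129 131 134 136 135 134 135 133 133 133 131 148 164
174 134 135 135 135 135 136 136 136 135 134 133 134 132 133 134 134 135 134 133 134 134 133 133 124 114 108 120 132 134 135 136 134 133 133 133 132 143 162
175 133 134 134 134 134 135 135 135 133 133 133 134 134 132 133 134 133 134 133 134 132 122 114 102 91 87 106 127 133 134 135 134 133 133 134 132 136 155
176 134 134 134 133 135 135 135 133 133 133 133 133 133 132 131 132 133 131 124 118 118 109 95 86 83 84 95 120 131 134 133 133 133 133 132 132 131 145
177 135 135 134 134 135 133 135 133 134 133 133 134 133 127 129 131 121 115 111 115 118 115 102 85 80 84 89 113 128 132 133 133 134 133 133 133 132 134
178 135 135 135 135 134 134 13
[... 1939 characters left out ...]
 134 133 134 134 135 137 136 137 135 134 134 133 135 137 137 136 136 135 135
192 106 118 130 136 135 135 135 135 134 133 133 124 123 124 130 134 134 135 136 136 135 135 135 135 135 136 135 135 135 135 134 136 137 136 135 136 136 136
193 105 115 126 135 134 134 135 135 135 134 133 128 129 133 135 134 135 135 136 137 136 135 135 136 136 136 135 135 135 135 135 135 136 136 135 135 138 136
194 103 108 121 132 134 135 135 134 135 134 134 133 133 133 134 135 134 135 135 137 138 136 137 136 137 135 135 135 136 135 134 135 135 135 135 135 136 134
195 103 105 117 126 135 135 135 136 136 135 135 135 135 134 135 136 135 134 136 138 137 137 138 137 136 137 135 136 135 135 135 135 136 135 133 129 121 113
```

```bash
python3 -m creep '[[0.2,0,0,0,0,0,0],[0.2,0,0,0,0,0,0],[0.2,0,0,0,0,0,0],[0.2,0,0,0.03,0,0,0],[0.4,0,0,0.04,0,0,0],[0.4,0,0,0.04,0,0,0],[0.4,0,-0.03,0.02,0,0,0],[0.4,0,-0.04,0,0,0,0]]'
python3 - <<'E'
from h import *
a=cv2.imread("pics/top1.png");v=cv2.cvtColor(a,cv2.COLOR_BGR2HSV)[:,:,2]
k=8;V=cv2.resize(v,None,fx=k,fy=k,interpolation=cv2.INTER_CUBIC)
def rr(m,z):
    cs,_=cv2.findContours(m,0,1);c=max(cs,key=cv2.contourArea)
    P=np.array([ray("top",(u+.5)/k-.5,(w+.5)/k-.5,z)[:2]*1000 for u,w in cv2.convexHull(c)[:,0]],np.float32);return cv2.minAreaRect(P)
for th in(95,110,122,127):
    m=np.zeros_like(V);x0,y0,x1,y1=[k*i for i in(270,173,297,194)];m[y0:y1,x0:x1]=(V[y0:y1,x0:x1]<th)*255
    print("pocket",th,rr(m,.04))
hs=cv2.resize(cv2.cvtColor(a,cv2.COLOR_BGR2HSV),None,fx=k,fy=k,interpolation=cv2.INTER_CUBIC)
g=cv2.inRange(hs,(0,0,90),(179,80,255));m=np.zeros_like(V);m[155*k:216*k,255*k:312*k]=g[155*k:216*k,255*k:312*k]
m=cv2.morphologyEx(m,cv2.MORPH_CLOSE,np.ones((25*k,25*k),np.uint8),borderValue=0)
m2=cv2.morphologyEx(m,cv2.MORPH_OPEN,cv2.getStructuringElement(2,(28*k,28*k)))
print("jig",rr(m,.04),rr(m2,.04))
E
```

```text
time: 5.17
tcp_pos: [0.4631, 0.2226, 0.1572]
ee_rot: [-3.108, -0.443, -0.017]
wrist_force: [1.3, -0.5, -0.7]
grip_width: 0.701
finger_force: 0.0
pocket 95 ((618.5811157226562, 113.71112060546875), (36.50746536254883, 54.797889709472656), 24.36984634399414)
pocket 110 ((619.4130249023438, 114.315673828125), (40.8324089050293, 57.39704132080078), 21.344249725341797)
pocket 122 ((619.1178588867188, 116.01946258544922), (44.60600280761719, 64.17310333251953), 20.01963996887207)
pocket 127 ((618.8978271484375, 117.63981628417969), (47.50699234008789, 71.0252685546875), 20.441986083984375)
jig ((613.0400390625, 116.48147583007812), (176.51873779296875, 133.27894592285156), 20.30680274963379) ((616.2464599609375, 117.55836486816406), (161.66513061523438, 132.4506378173828), 20.293292999267578)
```

```bash
python3 - <<'E'
from h import *
print(state()["q"])
for d in(0,):
  R=pose(-57,213,45);print(R.as_matrix()[:,2],R.as_matrix()[:,1]);togo((.5112,-.278,.12),R)
E
```

```text
[2.98550657e-01 3.89461929e-01 1.67409246e+00 5.63230843e-04
 1.06702639e+00 1.58620618e+00]Traceback (most recent call last):
  File "<stdin>", line 4, in <module>
  File "h.py", line 26, in pose
    y=np.radians(yaw);R=Ro.from_matrix(np.c_[[np.sin(y),-np.cos(y),0],[np.cos(y),np.sin(y),0],[0,0,-1]])
                        ~~~~~~~~~~~~~~^^^^^^^^^^^^^^^^^^^^^^^^^^^^^^^^^^^^^^^^^^^^^^^^^^^^^^^^^^^^^^^^^^
  File "scipy/spatial/transform/_rotation.pyx", line 1143, in scipy.spatial.transform._rotation.Rotation.from_matrix
ValueError: Non-positive determinant (left-handed or null coordinate frame) in rotation matrix 0: [[-0.83867057  0.54463904  0.        ]
 [-0.54463904 -0.83867057  0.        ]
 [ 0.          0.         -1.        ]].
```

```bash
sed -i 's/\[\[np.sin(y),-np.cos(y),0\]/[[-np.sin(y),np.cos(y),0]/' h.py; python3 - <<'E'
from h import *
R=pose(-57,213,45);print(R.as_matrix()[:,2],R.as_matrix()[:,1]);togo((.5112,-.278,.12),R)
E
```

```text
[-0.59302965 -0.38511795 -0.70710678] [ 5.44639035e-01 -8.38670568e-01 -1.11022302e-16]
t 5.1667 d [ 0.0481 -0.5006 -0.0372] turn [-0.333  0.726  0.278]
```

```bash
python3 -m creep '[[1,0.0034,-0.0358,-0.0027,-0.0238,0.0519,0.0199],[1,0.0034,-0.0358,-0.0027,-0.0238,0.0519,0.0199],[1,0.0034,-0.0358,-0.0027,-0.0238,0.0519,0.0199],[1,0.0034,-0.0358,-0.0027,-0.0238,0.0519,0.0199],[1,0.0034,-0.0358,-0.0027,-0.0238,0.0519,0.0199],[1,0.0034,-0.0358,-0.0027,-0.0238,0.0519,0.0199],[1,0.0034,-0.0358,-0.0027,-0.0238,0.0519,0.0199]]'|grep -E "time|tcp"
python3 -m creep '[[1,0.0034,-0.0358,-0.0027,-0.0238,0.0519,0.0199],[1,0.0034,-0.0358,-0.0027,-0.0238,0.0519,0.0199],[1,0.0034,-0.0358,-0.0027,-0.0238,0.0519,0.0199],[1,0.0034,-0.0358,-0.0027,-0.0238,0.0519,0.0199],[1,0.0034,-0.0358,-0.0027,-0.0238,0.0519,0.0199],[1,0.0034,-0.0358,-0.0027,-0.0238,0.0519,0.0199],[1,0.0034,-0.0358,-0.0027,-0.0238,0.0519,0.0199],[1,0,0,0,0,0,0]]'
python3 - <<'E'
from h import *
R=pose(-57,213,45);togo((.5112,-.278,.0987),R);togo((.4519,-.3165,.028),R)
print(state()["q"])
a=cv2.cvtColor(capture("top"),cv2.COLOR_RGB2BGR);h=cv2.cvtColor(a,cv2.COLOR_BGR2HSV)
b=cv2.cvtColor(capture("scene"),cv2.COLOR_RGB2BGR)
up=lambda im,k:cv2.resize(im,None,fx=k,fy=k,interpolation=cv2.INTER_CUBIC)
cv2.imwrite("pics/b.png",np.hstack([up(a[180:280,340:440],4),up(b[100:200,250:350],4)]))
E
```

```text
time: 5.75
tcp_pos: [0.4843, -0.0319, 0.1333]
time: 6.42
tcp_pos: [0.5071, -0.2856, 0.1115]
ee_rot: [2.595, 0.762, -1.1]
wrist_force: [-1.0, 0.8, -0.9]
grip_width: 1.001
finger_force: 0.0
t 6.4167 d [ 0.0041  0.0076 -0.0128] turn [ 0.01  -0.013  0.004]
t 6.4167 d [-0.0552 -0.0309 -0.0835] turn [ 0.01  -0.013  0.004]
[-0.33759174  0.88926777  1.14814025 -0.60587111  1.65162077  0.78604292]
```

View pics/b.png

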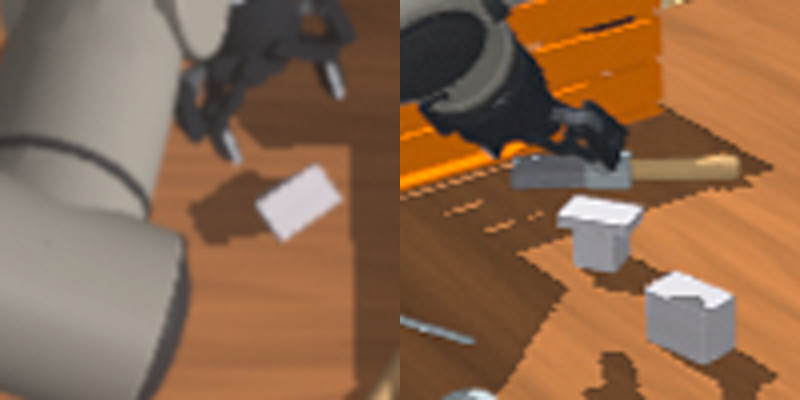

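The left crop shows the open fingers at (235,150) and (335,85), square to the T-block at (300,203). The right crop shows the T-block with nothing near the approach. Closing in.

```bash
python3 -m creep '[[1,0.004,0.0075,-0.0128,0.01,-0.013,0.004],[1,-0.0148,-0.0096,-0.0177,0,0,0],[1,-0.0148,-0.0096,-0.0177,0,0,0],[1,-0.0148,-0.0096,-0.0177,0,0,0],[1,-0.0148,-0.0096,-0.0177,0,0,0],[1,0,0,0,0,0,0]]' 60
python3 - <<'E'
from h import *
R=pose(-57,213,45);togo((.4519,-.3165,.028),R)
E
```

```text
time: 7.02
tcp_pos: [0.4493, -0.3102, 0.0278]
ee_rot: [2.609, 0.777, -1.078]
wrist_force: [0.0, -0.4, -1.0]
grip_width: 0.996
finger_force: 0.0
t 7.0167 d [ 0.0026 -0.0063  0.0002] turn [-0.005  0.    -0.001]
```

```bash
python3 -m creep '[[1,0.0026,-0.0063,0,0,0,0],[1,0,0,0,0,0,0],[-1,0,0,0,0,0,0],[-1,0,0,0,0,0,0],[-1,0,0,0,0,0,0],[-1,0,0,0,0,0,0],[-1,0,0,0,0,0,0]]' 60
python3 - <<'E'
from h import *
R=pose(-57,213,45);togo((.4519,-.3165,.028),R)
E
python3 -m creep '[[-1,0,0,0.01,0,0,0],[-1,0,0,0.03,0,0,0],[-1,0,0,0.04,0,0,0],[-1,0,0,0.03,0,0,0],[-1,0,0,0,0,0,0]]'
```

```text
time: 7.6
tcp_pos: [0.4566, -0.3173, 0.0318]
ee_rot: [2.606, 0.775, -1.068]
wrist_force: [2.2, 4.7, 6.1]
grip_width: 0.689
finger_force: 66.4
t 7.6 d [-0.0047  0.0008 -0.0038] turn [-0.001  0.007 -0.003]
time: 8.02
tcp_pos: [0.4579, -0.3192, 0.1474]
ee_rot: [2.605, 0.769, -1.058]
wrist_force: [1.5, -1.1, -2.4]
grip_width: 0.692
finger_force: 65.4
```

```bash
python3 - <<'E'
from h import *
togo((.538,-.047,.08),pose(-70,20,45))
togo((.538,-.047,.08),pose(-57,33,45))
E
```

```text
t 8.0167 d [ 0.0801  0.2722 -0.0674] turn [ 0.708 -1.394 -0.172]
t 8.0167 d [ 0.0801  0.2722 -0.0674] turn [ 0.86  -1.302  0.007]
```

```bash
python3 -m creep '[[-1,0.0057,0.0194,0,0.0506,-0.0996,-0.0123],[-1,0.0057,0.0194,0,0.0506,-0.0996,-0.0123],[-1,0.0057,0.0194,0,0.0506,-0.0996,-0.0123],[-1,0.0057,0.0194,0,0.0506,-0.0996,-0.0123],[-1,0.0057,0.0194,0,0.0506,-0.0996,-0.0123],[-1,0.0057,0.0194,0,0.0506,-0.0996,-0.0123],[-1,0.0057,0.0194,0,0.0506,-0.0996,-0.0123]]'
python3 -m creep '[[-1,0.0057,0.0194,0,0.0506,-0.0996,-0.0123],[-1,0.0057,0.0194,0,0.0506,-0.0996,-0.0123],[-1,0.0057,0.0194,0,0.0506,-0.0996,-0.0123],[-1,0.0057,0.0194,0,0.0506,-0.0996,-0.0123],[-1,0.0057,0.0194,-0.02,0.0506,-0.0996,-0.0123],[-1,0.0057,0.0194,-0.02,0.0506,-0.0996,-0.0123],[-1,0.0057,0.0194,-0.02,0.0506,-0.0996,-0.0123],[-1,0,0,0,0,0,0]]'
python3 - <<'E'
from h import *
togo((.538,-.047,.0095),pose(-70,20,45))
print(state()["q"])
E
```

```text
time: 8.6
tcp_pos: [0.4957, -0.1813, 0.1413]
ee_rot: [3.013, 0.717, 0.026]
wrist_force: [-0.7, 0.5, -3.9]
grip_width: 0.684
finger_force: 65.4
time: 9.27
tcp_pos: [0.527, -0.0653, 0.1079]
ee_rot: [-2.815, -0.575, -0.901]
wrist_force: [-2.1, 0.9, -3.7]
grip_width: 0.681
finger_force: 65.4
t 9.2667 d [ 0.011   0.0183 -0.0984] turn [ 0.053 -0.156 -0.057]
[-0.56770499  0.37709655  2.11653142  1.12113638  0.56830771 -0.35197678]
```

```bash
python3 -m creep '[[-1,0.0055,0.009,-0.015,0.0265,-0.078,-0.0285],[-1,0.0055,0.009,-0.015,0.0265,-0.078,-0.0285],[-1,0,0,-0.02,0,0,0],[-1,0,0,-0.015,0,0,0],[-1,0,0,0,0,0,0],[-1,0,0,0,0,0,0]]'
python3 - <<'E'
from h import *
togo((.538,-.047,.0095),pose(-70,20,45))
print(state()["q"])
a=cv2.cvtColor(capture("top"),cv2.COLOR_RGB2BGR)
b=cv2.cvtColor(capture("scene"),cv2.COLOR_RGB2BGR)
up=lambda im,k:cv2.resize(im,None,fx=k,fy=k,interpolation=cv2.INTER_CUBIC)
cv2.imwrite("pics/c.png",np.hstack([up(a[150:250,280:380],4),up(b[130:230,270:370],4)]))
E
```

```text
time: 9.77
tcp_pos: [0.5364, -0.0525, 0.0592]
ee_rot: [-2.763, -0.534, -1.035]
wrist_force: [1.1, -0.3, -3.0]
grip_width: 0.683
finger_force: 65.4
t 9.7667 d [ 0.0016  0.0055 -0.0497] turn [ 0.015 -0.065 -0.037]
[-0.57277718  0.52276339  2.20622243  1.64414317  0.57558686 -0.90387578]
```

View pics/c.png

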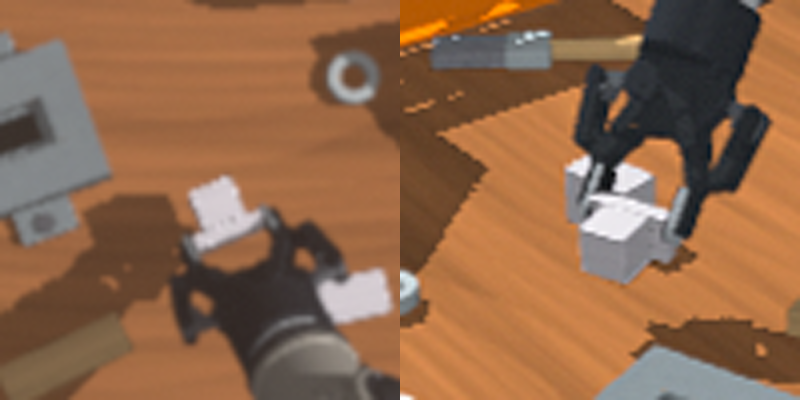

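The T-block is held by its flange ends, stem pointing outward: top crop (215,205), scene crop (620,245). The right knuckle, at top crop (345,260), passes near the plain block, so I'll shift left and outward before lowering.

```bash
python3 -m creep '[[-1,0.008,0.014,0,0.0075,-0.0325,-0.0185],[-1,0.008,0.014,0,0.0075,-0.0325,-0.0185],[-1,0,0,-0.015,0,0,0],[-1,0,0,-0.015,0,0,0],[-1,0,0,-0.008,0,0,0],[-1,0,0,0,0,0,0],[-1,0,0,0,0,0,0]]'
python3 - <<'E'
from h import *
togo((.550,-.03,.0095),pose(-70,20,45))
E
```

```text
time: 10.45
tcp_pos: [0.5529, -0.0247, 0.0221]
ee_rot: [-2.744, -0.483, -1.14]
wrist_force: [-0.0, -0.4, -2.4]
grip_width: 0.688
finger_force: 65.5
t 10.45 d [-0.0029 -0.0053 -0.0126] turn [0.001 0.002 0.001]
```

```bash
python3 -m creep '[[-1,0,0,-0.005,0,0,0],[-1,0,0,-0.003,0,0,0],[-1,0,0,0,0,0,0]]'|grep -E "tcp|wrist"
python3 -m creep '[[-1,0,0,-0.002,0,0,0],[-1,0,0,0,0,0,0]]'|grep -E "tcp|wrist"
python3 -m creep '[[-1,0,0,-0.001,0,0,0],[-1,0,0,0,0,0,0]]'|grep -E "tcp|wrist"
```

```text
tcp_pos: [0.553, -0.025, 0.0141]
wrist_force: [-0.4, 0.0, 0.0]
tcp_pos: [0.5534, -0.0249, 0.014]
wrist_force: [-10.3, -3.0, 20.3]
tcp_pos: [0.5534, -0.0249, 0.014]
wrist_force: [-17.6, -5.4, 30.1]
```

```bash
python3 -m creep '[[-1,0,0,0.0025,0,0,0],[-1,0,0,0,0,0,0]]'|grep -E "tcp|wrist"
python3 -m creep '[[1,0,0,0,0,0,0],[1,0,0,0,0,0,0],[1,0,0,0,0,0,0],[1,0,0,0.002,0,0,0],[1,-0.02,-0.0073,0.0213,0,0,0],[1,-0.02,-0.0073,0.0213,0,0,0],[1,-0.02,-0.0073,0.0213,0,0,0],[1,0,0,0.02,0,0,0]]'
python3 - <<'E'
from h import *
save("d.png","top",280,150,380,250,5)
E
```

```text
tcp_pos: [0.5528, -0.025, 0.0141]
wrist_force: [-7.3, -3.2, 10.6]
time: 11.87
tcp_pos: [0.4893, -0.0466, 0.0983]
ee_rot: [-2.746, -0.479, -1.133]
wrist_force: [-0.3, -0.0, -1.5]
grip_width: 1.0
finger_force: 0.0
```

View pics/d.png

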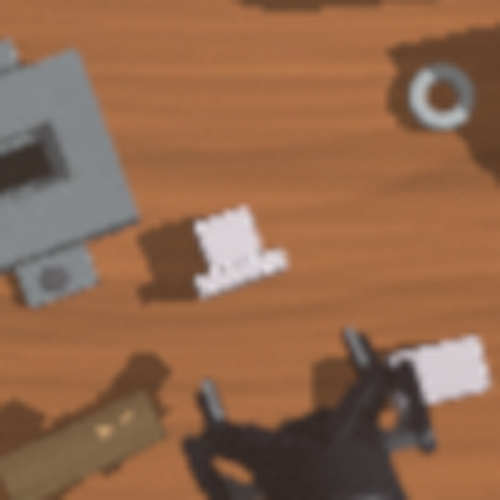

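The T-block lies flat on its x face, with its flange edge at crop (245,275) and its stem up to (228,215). I'll measure it for the second grasp.

```bash
python3 - <<'E'
from h import *
a=cv2.cvtColor(capture("top"),cv2.COLOR_RGB2BGR);k=8
hs=cv2.resize(cv2.cvtColor(a,cv2.COLOR_BGR2HSV),None,fx=k,fy=k,interpolation=cv2.INTER_CUBIC)
m=np.zeros(hs.shape[:2],np.uint8);y0,y1,x0,x1=[k*i for i in(188,212,316,340)]
m[y0:y1,x0:x1]=cv2.inRange(hs,(0,0,130),(179,70,255))[y0:y1,x0:x1]
cs,_=cv2.findContours(m,0,1);c=max(cs,key=cv2.contourArea)
P=np.array([ray("top",(u+.5)/k-.5,(w+.5)/k-.5,.036)[:2]*1000 for u,w in c[:,0]],np.float32)
r=cv2.minAreaRect(P);print(r)
# stem outline: points >16 mm from flange face along the stem
yaw=20.
for yaw in(15,17.5,20,22.5):
    d=np.array([np.cos(np.radians(yaw)),np.sin(np.radians(yaw))]);e=np.array([-d[1],d[0]])
    u=P@d;v=P@e;print(yaw,"along",u.min(),u.max(),"across",v.min(),v.max(),"stem",v[u>u.min()+18].min(),v[u>u.min()+18].max())
d=np.array([np.cos(np.radians(20)),np.sin(np.radians(20))]);e=np.array([-d[1],d[0]]);u=P@d;v=P@e
cut=(u>u.min()+18)&(u<u.max()-6)
for s in(1,-1):
    q=P[cut&((v-v[cut].mean())*s>0)];l=cv2.fitLine(q,2,0,.01,.01).ravel();print(np.degrees(np.arctan2(l[1],l[0])),l[2:])
q=P[(u<u.min()+4)];l=cv2.fitLine(q,2,0,.01,.01).ravel();print("flange",np.degrees(np.arctan2(l[1],l[0])),l[2:])
print(state()["time"])
E
```

```text
((563.707275390625, -24.921524047851562), (51.036163330078125, 62.55318069458008), 18.96332550048828)
15 along 511.02929160623586 563.2584161396204 across -202.4520355144183 -139.75884045663017 stem -199.77035146346356 -148.29607053410263
17.5 along 504.12607922854124 555.2525239561056 across -224.96197510816688 -162.37756323275383 stem -214.31343717087688 -172.35592221657038
20 along 495.7913225010931 546.9713008536846 across -247.2258060896321 -184.68719108832656 stem -236.105224112614 -196.08768460502864
22.5 along 485.0800389019908 537.6488867922722 across -269.06454572823645 -206.60540204012403 stem -259.2290358699247 -208.54659477033837
20.720352 [562.90686    -4.7246637]
18.029444 [575.8709   -40.735588]
flange -69.88493 [540.3815   -33.004665]
11.9667
```

```bash
python3 -m creep '[[1,0,0,-0.02,0,0,0],[1,0.0212,0.0067,-0.0206,0,0,0],[1,0.0212,0.0067,-0.0206,0,0,0],[1,0.0212,0.0067,-0.0206,0,0,0],[1,0,0,0,0,0,0]]'|grep -E "tcp|wrist"
python3 -m creep '[[-1,0,0,0,0,0,0],[-1,0,0,0,0,0,0],[-1,0,0,0,0,0,0],[-1,0,0,0,0,0,0],[-1,0,0,0,0,0,0]]'
```

```text
tcp_pos: [0.5578, -0.0252, 0.0129]
wrist_force: [0.0, 0.1, 0.1]
time: 12.8
tcp_pos: [0.5555, -0.027, 0.0174]
ee_rot: [-2.746, -0.482, -1.139]
wrist_force: [-0.5, 0.2, -3.1]
grip_width: 0.682
finger_force: 64.4
```

```bash
python3 -m creep '[[-1,0,0,0.025,0,0,0],[-1,0.0137,-0.0083,0,0,0,0],[-1,0.0137,-0.0083,0,0,0,0],[-1,0,0,0,0,0,0],[-1,0,0,-0.02,0,0,0],[-1,0,0,0,0,0,0],[-1,0,0,0,0,0,0]]'|grep -E "tcp|wrist"
python3 -m creep '[[-1,0,0,-0.004,0,0,0],[-1,0,0,0,0,0,0]]'|grep -E "tcp|wrist"
python3 -m creep '[[-1,0,0,-0.002,0,0,0],[-1,0,0,0,0,0,0]]'|grep -E "tcp|wrist"
```

```text
tcp_pos: [0.5822, -0.0428, 0.0212]
wrist_force: [0.9, -0.0, -2.1]
tcp_pos: [0.5831, -0.043, 0.0179]
wrist_force: [-0.2, -1.0, -2.3]
tcp_pos: [0.5836, -0.043, 0.0171]
wrist_force: [-4.3, -0.5, 5.2]
```

Contact, with a 5 N load. I'll release, retreat, and go up high.

```bash
python3 -m creep '[[1,0,0,0,0,0,0],[1,0,0,0,0,0,0],[1,0,0,0,0,0,0],[1,0,0,0.002,0,0,0],[1,-0.02,-0.0073,0.0213,0,0,0],[1,-0.02,-0.0073,0.0213,0,0,0],[1,-0.02,-0.0073,0.0213,0,0,0],[1,0,0,0.04,0,0,0]]'
python3 - <<'E'
from h import *
a=cv2.cvtColor(capture("top"),cv2.COLOR_RGB2BGR);k=8
cv2.imwrite("pics/e.png",a)
hs=cv2.resize(cv2.cvtColor(a,cv2.COLOR_BGR2HSV),None,fx=k,fy=k,interpolation=cv2.INTER_CUBIC)
m=np.zeros(hs.shape[:2],np.uint8);y0,y1,x0,x1=[k*i for i in(178,209,318,350)]
m[y0:y1,x0:x1]=cv2.inRange(hs,(0,0,130),(179,70,255))[y0:y1,x0:x1]
cs,_=cv2.findContours(m,0,1);c=max(cs,key=cv2.contourArea)
P=np.array([ray("top",(u+.5)/k-.5,(w+.5)/k-.5,.036)[:2]*1000 for u,w in c[:,0]],np.float32)
print(cv2.minAreaRect(P))
d=np.array([np.cos(np.radians(20)),np.sin(np.radians(20))]);e=np.array([-d[1],d[0]]);u=P@d;v=P@e
print("along",u.min(),u.max(),"across",v.min(),v.max(),"stem",v[u>u.min()+18].min(),v[u>u.min()+18].max())
U=u.max()-1-13;V=(v.min()+v.max())/2;Pt=(U*d+V*e)/1000
ax=pose(-70,200,45).as_matrix()[:,2]
tc=np.r_[Pt,.018]+.012*ax;print("TCP",tc,"appr",tc-.1*ax)
togo(tc-.1*ax,pose(-70,200,45));print(state()["q"])
E
```

```text
time: 14.38
tcp_pos: [0.5202, -0.0646, 0.1122]
ee_rot: [-2.744, -0.478, -1.131]
wrist_force: [1.0, 1.0, -0.2]
grip_width: 0.997
finger_force: 0.0
((593.2705078125, -43.33757781982422), (51.72854995727539, 62.778079986572266), 20.526443481445312)
along 516.6274233110868 568.4124068029968 across -275.1592468594092 -212.41064979939605 stem -263.44733338128106 -223.60352277309295
TCP [ 0.59638305 -0.04236484  0.00951472] appr [ 0.66282936 -0.01818037  0.0802254 ]
t 14.4333 d [ 0.1392  0.0473 -0.0387] turn [-0.536  1.482  0.004]
[-0.64515109  0.38171453  2.24345535  1.55648387  0.63591583 -0.80165259]
```

```bash
python3 -m creep '[[0.6,0.0099,0.0034,0.008,-0.0383,0.1059,0],[0.6,0.0099,0.0034,0.008,-0.0383,0.1059,0],[0.6,0.0099,0.0034,0.008,-0.0383,0.1059,0],[0.6,0.0099,0.0034,0.008,-0.0383,0.1059,0],[0.6,0.0099,0.0034,0.008,-0.0383,0.1059,0],[0.6,0.0099,0.0034,0,-0.0383,0.1059,0],[0.6,0.0099,0.0034,0,-0.0383,0.1059,0]]'
python3 -m creep '[[0.6,0.0099,0.0034,0,-0.0383,0.1059,0],[0.6,0.0099,0.0034,0,-0.0383,0.1059,0],[0.6,0.0099,0.0034,0,-0.0383,0.1059,0],[0.6,0.0099,0.0034,0,-0.0383,0.1059,0],[0.6,0.0099,0.0034,0,-0.0383,0.1059,0],[0.6,0.0099,0.0034,0,-0.0383,0.1059,0],[0.6,0.0099,0.0034,0,-0.0383,0.1059,0],[0.6,0,0,0,0,0,0]]'
python3 - <<'E'
from h import *
togo((.6628,-.0182,.0802),pose(-70,200,45));print(state()["q"])
E
```

```text
time: 15.02
tcp_pos: [0.5555, -0.0367, 0.1271]
ee_rot: [-2.905, -0.539, -0.564]
wrist_force: [0.2, 0.5, -0.8]
grip_width: 0.8
finger_force: 0.0
time: 15.68
tcp_pos: [0.6254, -0.0101, 0.1201]
ee_rot: [-3.027, -0.526, 0.607]
wrist_force: [0.0, -0.3, -3.1]
grip_width: 0.804
finger_force: 0.0
t 15.6833 d [ 0.0374 -0.0081 -0.0399] turn [-0.204  0.354  0.034]
[-0.09320236  0.86257323  0.96724846 -0.09085468  1.69158261  1.13963693]
```

```bash
python3 -m creep '[[0.6,0.0093,-0.002,0,-0.051,0.0885,0.0085],[0.6,0.0093,-0.002,0,-0.051,0.0885,0.0085],[0.6,0.0093,-0.002,0,-0.051,0.0885,0.0085],[0.6,0.0093,-0.002,-0.01,-0.051,0.0885,0.0085],[0.6,0,0,-0.015,0,0,0],[0.6,0,0,-0.015,0,0,0],[0.6,0,0,0,0,0,0]]'
python3 - <<'E'
from h import *
togo((.6628,-.0182,.0802),pose(-70,200,45));print(state()["q"])
E
```

```text
time: 16.27
tcp_pos: [0.6582, -0.0207, 0.0829]
ee_rot: [2.763, 0.49, -1.104]
wrist_force: [-0.3, -0.1, -0.1]
grip_width: 0.8
finger_force: 0.0
t 16.2667 d [ 0.0046  0.0025 -0.0027] turn [-0.012  0.023 -0.001]
[-0.02761881  1.26443922  0.35597973 -0.32137613  2.21943322  1.09022941]
```

```bash
python3 -m creep '[[0.6,-0.0154,-0.0054,-0.0184,-0.012,0.023,0],[0.6,-0.0154,-0.0054,-0.0184,0,0,0],[0.6,-0.0154,-0.0054,-0.0184,0,0,0],[0.6,-0.0154,-0.0054,-0.0150,0,0,0],[0.6,0,0,0,0,0,0],[0.6,0,0,0,0,0,0]]'
python3 - <<'E'
from h import *
togo((.5964,-.0424,.0095),pose(-70,200,45));print(state()["q"])
E
```

```text
time: 16.77
tcp_pos: [0.5977, -0.0429, 0.0204]
ee_rot: [2.746, 0.481, -1.125]
wrist_force: [1.4, 0.9, 1.2]
grip_width: 0.803
finger_force: 0.0
t 16.7667 d [-0.0013  0.0005 -0.0109] turn [0.001 0.008 0.001]
[-0.05395317  1.1610655   0.78052142 -0.29995387  1.92064427  1.17344041]
```

```bash
python3 -m creep '[[0.6,-0.0013,0,-0.005,0,0,0],[0.6,0,0,-0.003,0,0,0],[0.6,0,0,0,0,0,0],[0.6,0,0,0,0,0,0]]'
python3 - <<'E'
from h import *
save("f.png","scene",270,130,390,230,5)
E
```

```text
time: 17.1
tcp_pos: [0.5973, -0.0424, 0.0107]
ee_rot: [2.746, 0.482, -1.123]
wrist_force: [0.7, -0.0, 0.7]
grip_width: 0.797
finger_force: 0.0
```

View pics/f.png

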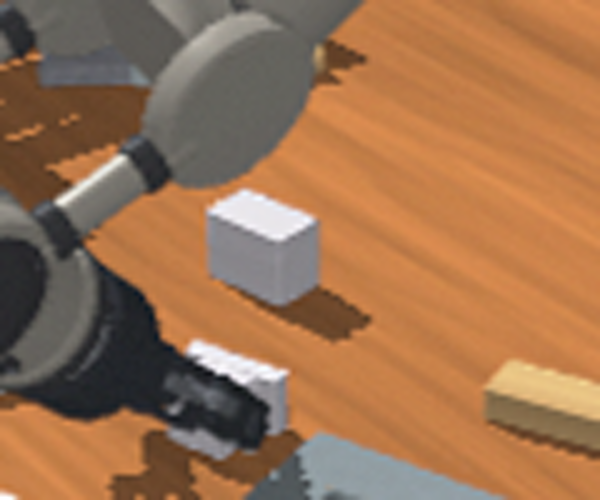

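The fingers straddle the stem at crop (215,400) and the flange is visible beyond them at (260,375). I'll grip and lift.

```bash
python3 -m creep '[[-1,0,0,0,0,0,0],[-1,0,0,0,0,0,0],[-1,0,0,0,0,0,0],[-1,0,0,0,0,0,0],[-1,0,0,0,0,0,0],[-1,0,0,0,0,0,0]]' 60
python3 -m creep '[[-1,0,0,0.01,0,0,0],[-1,0,0,0.03,0,0,0],[-1,0,0,0.04,0,0,0],[-1,0,0,0.04,0,0,0],[-1,0,0,0.02,0,0,0],[-1,0,0,0,0,0,0]]'
python3 - <<'E'
from h import *
togo((.60,.10,.17),pose(-70,20,45));print(state()["q"])
E
```

```text
time: 17.65
tcp_pos: [0.597, -0.0424, 0.011]
ee_rot: [2.746, 0.481, -1.123]
wrist_force: [2.8, 1.6, 3.7]
grip_width: 0.411
finger_force: 60.6
time: 18.15
tcp_pos: [0.5983, -0.043, 0.1564]
ee_rot: [2.749, 0.478, -1.111]
wrist_force: [0.6, 0.5, -1.1]
grip_width: 0.407
finger_force: 60.4
t 18.15 d [0.0017 0.143  0.0136] turn [ 0.538 -1.459  0.008]
[-0.05368871  1.02264964  0.70490155 -0.33136286  2.11518791  1.10391149]
```

```bash
python3 -m creep '[[-1,0.0019,0.0116,0,0.0384,-0.1042,0.0006],[-1,0.0019,0.0116,0,0.0384,-0.1042,0.0006],[-1,0.0019,0.0116,0,0.0384,-0.1042,0.0006],[-1,0.0019,0.0116,0,0.0384,-0.1042,0.0006],[-1,0.0019,0.0116,0,0.0384,-0.1042,0.0006],[-1,0.0019,0.0116,0,0.0384,-0.1042,0.0006],[-1,0.0019,0.0116,0,0.0384,-0.1042,0.0006]]'
python3 -m creep '[[-1,0.0019,0.0116,0,0.0384,-0.1042,0.0006],[-1,0.0019,0.0116,0,0.0384,-0.1042,0.0006],[-1,0.0019,0.0116,0,0.0384,-0.1042,0.0006],[-1,0.0019,0.0116,0,0.0384,-0.1042,0.0006],[-1,0.0019,0.0116,0,0.0384,-0.1042,0.0006],[-1,0.0019,0.0116,0,0.0384,-0.1042,0.0006],[-1,0.0019,0.0116,0,0.0384,-0.1042,0.0006],[-1,0,0,0,0,0,0]]'
python3 - <<'E'
from h import *
togo((.625,.119,.09),pose(-70,20,45));print(state()["q"])
E
```

```text
time: 18.73
tcp_pos: [0.6092, 0.039, 0.1496]
ee_rot: [3.093, 0.546, 0.004]
wrist_force: [1.0, 0.3, -3.3]
grip_width: 0.411
finger_force: 60.2
time: 19.4
tcp_pos: [0.619, 0.1151, 0.1483]
ee_rot: [-2.808, -0.521, -0.93]
wrist_force: [-1.0, -0.3, -2.6]
grip_width: 0.41
finger_force: 60.3
t 19.4 d [ 0.006   0.0039 -0.0583] turn [ 0.03  -0.14  -0.027]
[-0.07910511  0.39265526  1.9233459   0.88635304  0.36728155  0.35802609]
```

```bash
python3 -m creep '[[-1,0.003,0.002,-0.01,0.015,-0.07,-0.0135],[-1,0.003,0.002,-0.01,0.015,-0.07,-0.0135],[-1,0,0,-0.02,0,0,0],[-1,0,0,-0.01,0,0,0],[-1,0,0,0,0,0,0],[-1,0,0,0,0,0,0]]'
python3 - <<'E'
from h import *
togo((.625,.119,.09),pose(-70,20,45));print(state()["q"])
E
```

```text
time: 19.9
tcp_pos: [0.625, 0.1218, 0.1134]
ee_rot: [-2.763, -0.515, -1.022]
wrist_force: [-0.0, -0.2, -1.6]
grip_width: 0.41
finger_force: 60.3
t 19.9 d [ 0.     -0.0028 -0.0234] turn [ 0.006 -0.076 -0.028]
[-0.07985603  0.46827215  1.99170386  1.48352327  0.30879809 -0.25197857]
```

```bash
python3 -m creep '[[-1,0,-0.0014,0,0.003,-0.038,-0.014],[-1,0,-0.0014,0,0.003,-0.038,-0.014],[-1,0,0,0,0,0,0],[-1,0,0,0,0,0,0]]'
python3 - <<'E'
from h import *
togo((.625,.119,.09),pose(-70,20,45));print(state()["q"])
a=cv2.cvtColor(capture("top"),cv2.COLOR_RGB2BGR)
b=cv2.cvtColor(capture("scene"),cv2.COLOR_RGB2BGR)
up=lambda im,k:cv2.resize(im,None,fx=k,fy=k,interpolation=cv2.INTER_CUBIC)
cv2.imwrite("pics/g.png",np.hstack([up(a[140:220,240:320],5),up(b[180:280,300:380],5)[:400]]))
E
```

```text
time: 20.23
tcp_pos: [0.6254, 0.121, 0.1151]
ee_rot: [-2.743, -0.493, -1.112]
wrist_force: [-0.3, -0.6, -2.6]
grip_width: 0.406
finger_force: 60.4
t 20.2333 d [-0.0004 -0.002  -0.0251] turn [-0.002 -0.015 -0.01 ]
[-0.0800117   0.47198653  2.03880129  1.84776146  0.31770359 -0.61083404]
```

View pics/g.png

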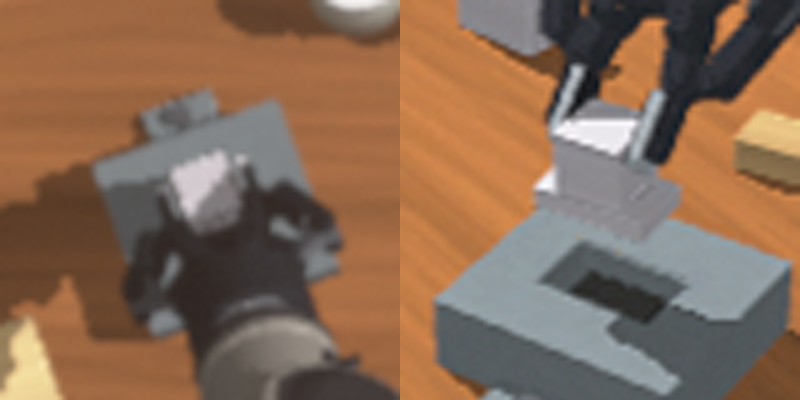

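The T-block is over the jig with its flange down and stem up. In the scene crop the flange is at (610,205) and the pocket at (615,280). I'll lower it to just above the pocket and measure the offset there.

```bash
python3 -m creep '[[-1,0,-0.002,-0.015,-0.002,-0.015,-0.01],[-1,0,0,-0.015,0,0,0],[-1,0,0,-0.01,0,0,0],[-1,0,0,-0.002,0,0,0],[-1,0,0,0,0,0,0],[-1,0,0,0,0,0,0]]'
python3 - <<'E'
from h import *
togo((.625,.119,.07),pose(-70,20,45));print(state()["q"][3:])
a=cv2.cvtColor(capture("top"),cv2.COLOR_RGB2BGR)
b=cv2.cvtColor(capture("scene"),cv2.COLOR_RGB2BGR)
cv2.imwrite("pics/t2.png",a);cv2.imwrite("pics/s2.png",b)
up=lambda im,k:cv2.resize(im,None,fx=k,fy=k,interpolation=cv2.INTER_CUBIC)
B=up(b[195:270,300:400],8)
ctr=np.array([.6185,.1165]);d=np.array([np.cos(np.radians(20.2)),np.sin(np.radians(20.2))]);e=np.array([-d[1],d[0]])
def poly(n,hx,hy,z): return [proj(n,np.r_[ctr+sx*hx*d+sy*hy*e,z]) for sx,sy in((1,1),(1,-1),(-1,-1),(-1,1))]
def draw(im,n,p,ox,oy,k,col): cv2.polylines(im,[np.int32([((q[0]-ox+.5)*k,(q[1]-oy+.5)*k) for q in p])],True,col,1)
draw(B,"scene",poly("scene",.01925,.03125,.04),300,195,8,(0,0,255))
draw(B,"scene",poly("scene",.060,.065,.04),300,195,8,(0,255,255))
cv2.imwrite("pics/g2.png",B)
E
```

```text
time: 20.83
tcp_pos: [0.6259, 0.1196, 0.0755]
ee_rot: [-2.742, -0.486, -1.135]
wrist_force: [-0.1, 0.7, -2.6]
grip_width: 0.406
finger_force: 60.3
t 20.8333 d [-0.0009 -0.0006 -0.0055] turn [-0.    -0.001 -0.002]
[ 2.20500934  0.3752047  -0.98273458]
```

View pics/g2.png

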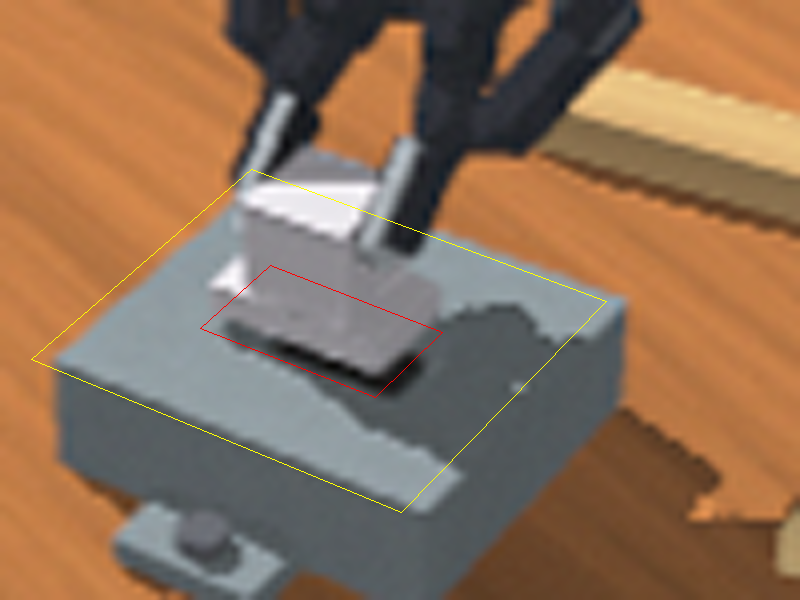

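The overlay drawn from the top-camera estimate sits about 19 crop px left of the jig in the scene view, so the two calibrations disagree. The flange hovers over the pocket. Its near lower corner is at (385,376) and the pocket's near corner is at about (393,396). I'll compare the two numerically within each single view.

```bash
python3 - <<'E'
from h import *
ctr=np.array([.6185,.1165]);d=np.array([np.cos(np.radians(20.2)),np.sin(np.radians(20.2))]);e=np.array([-d[1],d[0]])
f=lambda n,sx,sy,hx,hy,z,ox,oy,k:np.round((proj(n,np.r_[ctr+sx*hx*d+sy*hy*e,z])-[ox,oy]+.5)*k).astype(int)
for z in(.0505,.0625):
  print("flange z",z,[f("scene",sx,sy,.018,.03,z,300,195,8)+[19,0] for sx,sy in((1,1),(1,-1),(-1,-1),(-1,1))])
print("stem top",[f("scene",sx,sy,.018,.018,.0965,300,195,8)+[19,0] for sx,sy in((1,1),(1,-1),(-1,-1),(-1,1))])
print("top view stem top px",[proj("top",np.r_[ctr+sx*.018*d+sy*.018*e,.0965]).round(1) for sx,sy in((1,1),(1,-1),(-1,-1),(-1,1))])
print("mm->px scene d,e",(f("scene",1,0,.01,0,.05,0,0,80)-f("scene",0,0,0,0,.05,0,0,80))/100,(f("scene",0,1,0,.01,.05,0,0,80)-f("scene",0,0,0,0,.05,0,0,80))/100)
g=cv2.cvtColor(cv2.imread("pics/s2.png"),cv2.COLOR_BGR2GRAY);print("scene rows 226-250, cols 322-360")
for r in range(226,250): print(r,*g[r,322:360])
g=cv2.cvtColor(cv2.imread("pics/t2.png"),cv2.COLOR_BGR2GRAY);print("top rows 166-190, cols 268-296")
for r in range(166,190): print(r,*g[r,268:296])
E
```

```text
flange z 0.0505 [array([394, 366]), array([225, 300]), array([290, 241]), array([457, 305])]
flange z 0.0625 [array([394, 333]), array([225, 267]), array([290, 210]), array([458, 273])]
stem top [array([361, 226]), array([257, 187]), array([323, 130]), array([426, 167])]
top view stem top px [array([274.2, 176.7]), array([284.9, 172.8]), array([288.8, 183.4]), array([278.1, 187.3])]
mm->px scene d,e [-1.8   1.67] [2.8  1.09]
scene rows 226-250, cols 322-360
226 154 154 152 152 154 152 152 159 152 142 139 140 138 139 140 140 138 140 140 139 140 134 113 118 125 122 111 82 57 52 109 149 155 152 153 154 154 155
227 153 152 151 152 150 150 157 197 176 139 137 138 138 141 140 140 140 139 139 140 142 137 116 101 108 121 122 126 123 128 151 158 155 154 154 155 154 155
228 151 151 151 152 153 156 206 237 196 139 138 137 139 138 139 140 140 140 140 139 142 135 132 135 113 128 129 128 141 152 157 157 156 158 156 156 154 155
229 154 152 151 150 158 206 237 242 194 136 138 139 139 140 138 138 139 139 139 140 141 136 130 131 133 134 131 142 140 135 141 152 157 158 157 156 155 153
230 152 153 152 1
[... 4717 characters left out ...]
 128 124 124 124 124 116 84 55 49 49 47 45 44
183 82 84 83 83 80 67 56 71 109 110 144 184 179 147 128 124 123 120 114 111 105 80 53 48 50 52 46 46
184 83 82 83 83 82 73 57 58 89 94 110 145 144 127 126 119 112 108 103 104 101 75 54 50 51 51 48 47
185 83 83 83 82 82 75 56 48 60 66 80 111 117 110 111 104 98 104 105 104 90 66 51 49 53 53 50 65
186 83 82 82 82 81 73 56 48 49 49 57 86 98 95 98 96 92 103 106 96 81 61 50 49 53 53 53 83
187 83 81 75 71 70 61 51 45 48 46 49 62 77 87 101 98 102 111 100 81 69 57 51 48 54 51 53 88
188 83 73 62 55 55 49 43 44 46 45 48 51 62 92 102 96 96 96 79 59 50 48 48 49 53 51 51 73
189 92 65 52 49 46 43 41 43 43 45 49 48 54 83 80 75 67 58 50 45 46 48 48 49 53 51 49 51
```

```bash
python3 - <<'E'
from h import *
d=np.array([np.cos(np.radians(20.2)),np.sin(np.radians(20.2))]);e=np.array([-d[1],d[0]])
uv=lambda p,z:(lambda q:np.round([q@d,q@e],1))(ray("top",*p,z)[:2]*1000)
print("pocket right rim",[uv(p,.04)[1] for p in((293.1,183),(292,180),(291.1,177))])
print("pocket left rim",[uv(p,.04)[1] for p in((272.1,181),(272.3,180),(274.2,187))])
print("stem right",[uv(p,.0965)[1] for p in((286.7,175),(286.6,174))],"left",[uv(p,.0965)[1] for p in((276.7,180),(276.0,178),(277.2,181))],"far",[uv(p,.0965)[0] for p in((280,174),(278,174.7),(282,173.2))])
# jig outer edges, from top1: profile lines across image through jig along e and d, sampled in world at z=.04
a=cv2.imread("pics/top1.png");g=cv2.cvtColor(a,cv2.COLOR_BGR2HSV)[:,:,1].astype(np.float32)
c0=np.array([.6185,.1165])
def prof(off,along,lo,hi,alongvec,offvec):
    s=np.arange(lo,hi,1.);px=np.array([proj("top",np.r_[c0+(off*offvec+t*alongvec)/1000,.04]) for t in s],np.float32)
    return s,cv2.remap(g,px[:,0].reshape(-1,1),px[:,1].reshape(-1,1),cv2.INTER_CUBIC).ravel()
for nm,al,of,lims in(("e+",e,d,(55,78)),("e-",e,d,(-82,-55)),("d+",d,e,(50,72)),("d-",d,e,(-75,-50))):
  for off in((-40,0,40) if nm[0]=="e" else (-45,45)):
    s,p=prof(off,nm,*lims,al,of);print(nm,off,p.astype(int)[::2])
v=cv2.cvtColor(a,cv2.COLOR_BGR2GRAY).astype(np.float32);g=v
for nm,al,of,lims in(("pk e",e,d,(-42,44)),("pk d",d,e,(-32,34))):
  for off in((-10,0,10) if nm=="pk e" else (-18,0,18)):
    s,p=prof(off,nm,*lims,al,of);print(nm,off,lims[0],p.astype(int)[::2])
E
```

```text
pocket right rim [np.float64(-134.9), np.float64(-135.0), np.float64(-135.6)]
pocket left rim [np.float64(-72.3), np.float64(-74.0), np.float64(-72.1)]
stem right [np.float64(-125.2), np.float64(-126.0)] left [np.float64(-90.1), np.float64(-90.1), np.float64(-90.5)] far [np.float64(640.6), np.float64(640.7), np.float64(640.8)]
e+ -40 [ 10  11  11   7   2  10  48 102 139 142 143 143]
e+ 0 [ 10  11  11   9   7   7  42  95 136 141 142 141]
e+ 40 [ 11  10  10  10   9   6  34  83 126 135 140 141]
e- -40 [149 148 149 149 149 149 150 144 122  78  32  10   5   9]
e- 0 [150 148 148 147 146 148 148 146 124  85  31   7   4  11]
e- 40 [147 148 149 148 146 148 147 144 120  84  29   0   1   9]
d+ -45 [  9  11   9   0  10  42  89 128 148 149 150]
d+ 45 [ 12  12  11   5   6  35  85 125 149 150 150]
d- -45 [152 151 149 149 139 120  73  23   0   8  10  10  10]
d- 45 [148 149 150 148 142 109  58  12   7   8  11  11  11]
pk e -10 -42 [131 131 132 132 126 116  98  86  82  80  72  62  55  51  53  54  53  51
  51  53  52  49  49  52  54  54  53  53  53  53  56  58  71  93 116 124
 124 120 121 126 128 131 131]
pk e 0 -42 [130 131 130 130 126 118 101  88  83  80  75  66  57  50  50  49  49  49
  49  49  49  49  50  50  50  50  50  50  50  48  49  52  66  84 107 121
 124 124 129 133 132 131 131]
pk e 10 -42 [130 130 129 128 124 117 101  88  83  80  74  70  67  70  73  71  71  71
  75  76  73  69  71  73  72  71  67  66  69  72  77  80  88 101 117 128
 132 132 133 134 133 132 132]
pk d -18 -32 [132 132 131 131 129 123 111  93  81  69  60  55  54  54  54  56  57  56
  55  53  58  67  79  88  87  93 105 121 129 132 131 130 129]
pk d 0 -32 [132 131 130 129 128 124 121 115 108  85  62  49  48  48  49  49  49  49
  49  50  54  69  91 109 110 109 112 122 130 131 131 131 132]
pk d 18 -32 [131 131 132 131 131 128 124 118 109  90  68  56  50  50  49  49  49  49
  48  51  56  77  98 114 116 117 120 129 134 132 130 130 130]
```

```bash
python3 -m creep '[[-1,-0.003,0.0036,0,0,0,0],[-1,0,0,-0.002,0,0,0],[-1,0,0,0,0,0,0]]'|grep -E "tcp|wrist"
python3 -m creep '[[-1,0,0,-0.002,0,0,0],[-1,0,0,0,0,0,0]]'|grep -E "tcp|wrist"
python3 -m creep '[[-1,0,0,-0.002,0,0,0],[-1,0,0,0,0,0,0]]'|grep -E "tcp|wrist"
python3 - <<'E'
from h import *
cv2.imwrite("pics/t3.png",cv2.cvtColor(capture("top"),cv2.COLOR_RGB2BGR));cv2.imwrite("pics/s3.png",cv2.cvtColor(capture("scene"),cv2.COLOR_RGB2BGR))
g=cv2.cvtColor(cv2.imread("pics/s3.png"),cv2.COLOR_BGR2GRAY)
for r in range(226,250): print(r,*g[r,322:360])
g=cv2.cvtColor(cv2.imread("pics/t3.png"),cv2.COLOR_BGR2GRAY)
for r in range(170,184): print(r,*g[r,268:292])
E
```

```text
tcp_pos: [0.6221, 0.1233, 0.0728]
wrist_force: [-0.7, -0.3, -2.8]
tcp_pos: [0.6223, 0.123, 0.0705]
wrist_force: [0.1, 1.3, -2.6]
tcp_pos: [0.6223, 0.1229, 0.0684]
wrist_force: [-0.6, 0.1, -2.9]
226 152 154 152 152 154 153 154 155 154 154 154 144 141 140 139 136 134 132 130 163 217 236 237 201 128 101 163 159 88 32 37 35 32 60 135 156 156 156
227 154 151 152 152 152 153 153 153 153 153 154 145 137 140 140 141 139 137 136 133 131 135 149 138 98 117 158 133 67 34 36 34 31 109 150 156 155 153
228 152 150 153 152 154 153 154 155 152 158 153 144 138 141 138 138 139 140 141 138 138 136 138 133 114 124 135 116 82 57 41 34 69 139 160 155 155 155
229 152 151 152 151 152 154 154 151 153 191 176 140 139 140 140 140 139 139 140 138 141 141 145 139 101 111 125 123 125 114 89 81 140 162 157 156 154 154
230 152 152 151 151 151 151 148 154 189 228 200 146 136 137 139 138 140 142 140 139 139 139 144 139 131 125 117 118 122 123 141 157 160 158 154 155 156 156
231 153 152 153 153 153 150 156 204 235 241 204 145 136 138 138 138 140 139 139 140 140 139 142 138 132 133 127 123 123 129 138 152 155 155 150 1
[... 3300 characters left out ...]
3 179 182 201 205 205 206 205 205 161 129 140 131 108 117
177 130 128 116 96 86 86 99 143 173 201 205 203 204 205 205 204 200 179 131 117 109 81 70 103
178 108 107 96 84 82 83 106 183 206 204 206 206 206 205 205 203 181 144 109 110 113 84 62 88
179 86 85 82 82 84 87 109 164 197 205 206 205 205 205 204 197 162 128 114 105 118 101 68 71
180 82 82 81 84 100 109 118 129 177 202 205 205 204 205 203 182 144 126 120 105 113 100 66 61
181 84 83 82 83 98 106 119 119 161 195 205 205 207 207 201 164 131 124 121 104 94 78 56 53
182 83 83 82 82 79 76 102 118 141 185 205 207 207 203 181 146 126 123 123 114 84 57 49 48
183 82 83 84 82 70 59 85 115 120 172 202 207 202 181 148 129 124 125 124 120 90 56 49 49
```

```bash
for i in 1; do python3 -m creep '[[-1,0,0,-0.002,0,0,0],[-1,0,0,0,0,0,0]]'|grep -E "tcp|wrist"; done
python3 -m creep '[[-1,0,0,-0.002,0,0,0],[-1,0,0,0,0,0,0]]'|grep -E "tcp|wrist"
python3 -m creep '[[-1,0,0,-0.002,0,0,0],[-1,0,0,0,0,0,0]]'|grep -E "tcp|wrist"
```

```text
tcp_pos: [0.6223, 0.1229, 0.0665]
wrist_force: [0.6, 0.1, -2.8]
tcp_pos: [0.6223, 0.1229, 0.0644]
wrist_force: [-1.0, 0.7, -3.6]
tcp_pos: [0.6223, 0.1229, 0.0624]
wrist_force: [0.0, -0.3, -1.9]
```

```bash
python3 -m creep '[[-1,0,0,-0.002,0,0,0],[-1,0,0,0,0,0,0]]'|grep -E "tcp|wrist"
python3 -m creep '[[-1,0,0,-0.001,0,0,0],[-1,0,0,0,0,0,0]]'|grep -E "tcp|wrist"
python3 -m creep '[[-1,0,0,-0.001,0,0,0],[-1,0,0,0,0,0,0]]'|grep -E "tcp|wrist"
```

```text
tcp_pos: [0.6226, 0.123, 0.0608]
wrist_force: [-0.1, -0.4, -1.7]
tcp_pos: [0.6226, 0.123, 0.0602]
wrist_force: [-2.1, -0.1, 1.6]
tcp_pos: [0.6226, 0.1231, 0.0592]
wrist_force: [-2.7, 0.6, 2.0]
```

```bash
python3 -m creep '[[-1,0,0,-0.001,0,0,0],[-1,0,0,0,0,0,0]]'|grep -E "tcp|wrist"
python3 -m creep '[[-1,0,0,-0.001,0,0,0],[-1,0,0,0,0,0,0]]'|grep -E "tcp|wrist"
python3 -m creep '[[-1,0,0,-0.001,0,0,0],[-1,0,0,0,0,0,0]]'|grep -E "tcp|wrist"
```

```text
tcp_pos: [0.6226, 0.123, 0.058]
wrist_force: [-2.2, 0.1, 3.6]
tcp_pos: [0.6226, 0.123, 0.0569]
wrist_force: [-2.3, -0.0, 3.2]
tcp_pos: [0.6226, 0.1231, 0.0566]
wrist_force: [-6.1, -1.0, 9.4]
```

```bash
python3 -m creep '[[-1,0,0,-0.0007,0,0,0],[-1,0,0,0,0,0,0]]'|grep -E "tcp|wrist"
python3 -m creep '[[-1,0,0,-0.0007,0,0,0],[-1,0,0,0,0,0,0]]'|grep -E "tcp|wrist"
```

```text
tcp_pos: [0.6227, 0.1232, 0.0566]
wrist_force: [-10.4, -2.3, 14.4]
tcp_pos: [0.6229, 0.1232, 0.0566]
wrist_force: [-12.6, -2.6, 19.5]
```

```bash
python3 -m creep '[[-1,0,0,0.002,0,0,0],[-1,0,0,0,0,0,0],[0.3,0,0,0,0,0,0],[0.3,0,0,0,0,0,0],[0.3,0,0,0,0,0,0],[0.3,-0.006,-0.0022,0.0063,0,0,0],[0.3,-0.02,-0.0073,0.0213,0,0,0],[0.3,-0.02,-0.0073,0.0213,0,0,0]]'
python3 -m creep '[[0.3,-0.02,-0.0073,0.0213,0,0,0],[-1,0,0,0.03,0,0,0],[-1,0,0,0.02,0,0,0],[-1,0,0,0,0,0,0]]'
python3 - <<'E'
from h import *
a=cv2.cvtColor(capture("top"),cv2.COLOR_RGB2BGR);cv2.imwrite("pics/t4.png",a);cv2.imwrite("pics/s4.png",cv2.cvtColor(capture("scene"),cv2.COLOR_RGB2BGR))
hs=cv2.cvtColor(a,cv2.COLOR_BGR2HSV);k=8
G=cv2.resize(cv2.cvtColor(a,cv2.COLOR_BGR2GRAY),None,fx=k,fy=k,interpolation=cv2.INTER_CUBIC)
for z in(.072,.077):
  m=np.zeros_like(G);m[168*k:194*k,268*k:296*k]=(G[168*k:194*k,268*k:296*k]>168)*255
  cs,_=cv2.findContours(m,0,1);c=max(cs,key=cv2.contourArea)
  P=np.array([ray("top",(u+.5)/k-.5,(w+.5)/k-.5,z)[:2]*1000 for u,w in c[:,0]],np.float32);print(z,cv2.minAreaRect(P))
togo((.6185,.1165,.12),pose(-70,0,0));print(state()["q"])
E
```

```text
time: 24.12
tcp_pos: [0.5752, 0.1062, 0.1047]
ee_rot: [-2.744, -0.485, -1.13]
wrist_force: [0.2, 0.3, 1.1]
grip_width: 0.651
finger_force: 0.0
time: 24.45
tcp_pos: [0.5572, 0.0995, 0.1699]
ee_rot: [-2.739, -0.487, -1.141]
wrist_force: [2.0, 0.2, 0.6]
grip_width: 0.231
finger_force: 0.0
0.072 ((620.2398071289062, 111.36122131347656), (39.881290435791016, 52.214603424072266), 12.961370468139648)
0.077 ((619.4749755859375, 110.93077087402344), (39.734336853027344, 52.022254943847656), 12.961355209350586)
t 24.55 d [ 0.062   0.0168 -0.0468] turn [-0.272  0.738 -0.003]
[-0.15539765  0.27020027  2.18222697  1.65107473  0.35373466 -0.45933045]
```

```bash
python3 -m creep '[[-1,0.0074,0.0026,0,-0.034,0.0922,0],[-1,0.0074,0.0026,0,-0.034,0.0922,0],[-1,0.0074,0.0026,0,-0.034,0.0922,0],[-1,0.0074,0.0026,0,-0.034,0.0922,0],[-1,0.0074,0.0026,0,-0.034,0.0922,0],[-1,0.0074,0.0026,0,-0.034,0.0922,0],[-1,0.0074,0.0026,0,-0.034,0.0922,0],[-1,0.0074,0.0026,0,-0.034,0.0922,0]]'
python3 -m creep '[[-1,0,0,0,0,0,0],[-1,0,0,0,0,0,0]]'|grep wrist
python3 - <<'E'
from h import *
togo((.616,.1205,.09),pose(-70,0,0));print(state()["q"])
E
```

```text
time: 25.22
tcp_pos: [0.5846, 0.1305, 0.1631]
ee_rot: [-2.913, -0.545, -0.524]
wrist_force: [1.1, 0.9, -0.6]
grip_width: -0.003
finger_force: 0.0
wrist_force: [0.3, -0.2, -0.9]
t 25.3833 d [ 0.0293 -0.0112 -0.0739] turn [-0.195  0.329 -0.024]
[-0.01158805  0.3785342   1.74382426  0.30721938  0.71452399  0.98386878]
```

```bash
python3 -m creep '[[-1,0.0073,-0.0028,-0.01,-0.049,0.082,-0.006],[-1,0.0073,-0.0028,-0.01,-0.049,0.082,-0.006],[-1,0.0073,-0.0028,-0.01,-0.049,0.082,-0.006],[-1,0.0073,-0.0028,-0.01,-0.049,0.082,-0.006],[-1,0,0,-0.01,0,0,0],[-1,0,0,0,0,0,0],[-1,0,0,0,0,0,0]]'
python3 - <<'E'
from h import *
togo((.616,.1205,.08),pose(-70,0,0))
E
```

```text
time: 25.97
tcp_pos: [0.6134, 0.1196, 0.1133]
ee_rot: [3.094, 0.545, -0.003]
wrist_force: [-0.6, -0.6, 0.1]
grip_width: 0.001
finger_force: 0.0
t 25.9667 d [ 0.0026  0.0009 -0.0333] turn [ 0.001 -0.002  0.001]
```

```bash
python3 -m creep '[[-1,0.0026,0.001,-0.015,0,0,0],[-1,0,0,-0.015,0,0,0],[-1,0,0,0,0,0,0],[-1,0,0,0,0,0,0]]'|grep -E "tcp|wrist"
python3 -m creep '[[-1,0,0,-0.003,0,0,0],[-1,0,0,0,0,0,0]]'|grep -E "tcp|wrist"
python3 -m creep '[[-1,0,0,-0.002,0,0,0],[-1,0,0,0,0,0,0]]'|grep -E "tcp|wrist"
python3 -m creep '[[-1,0,0,-0.001,0,0,0],[-1,0,0,0,0,0,0]]'|grep -E "tcp|wrist"
```

```text
tcp_pos: [0.6171, 0.1201, 0.0857]
wrist_force: [0.7, -0.6, 0.5]
tcp_pos: [0.6184, 0.1202, 0.0834]
wrist_force: [0.6, 0.5, -0.9]
tcp_pos: [0.6184, 0.1202, 0.0808]
wrist_force: [0.1, 0.3, -0.7]
tcp_pos: [0.6184, 0.1202, 0.0794]
wrist_force: [0.2, 0.4, 0.1]
```

```bash
python3 -m creep '[[-1,0,0,-0.003,0,0,0],[-1,0,0,0,0,0,0],[-1,0,0,0,0,0,0]]'|grep -E "tcp|wrist"
python3 -m creep '[[-1,0,0,-0.001,0,0,0],[-1,0,0,0,0,0,0]]'|grep -E "tcp|wrist"
python3 -m creep '[[-1,0,0,-0.001,0,0,0],[-1,0,0,0,0,0,0]]'|grep -E "tcp|wrist"
python3 -m creep '[[-1,0,0,-0.001,0,0,0],[-1,0,0,0,0,0,0]]'|grep -E "tcp|wrist"
```

```text
tcp_pos: [0.6182, 0.1202, 0.0761]
wrist_force: [-0.5, 0.3, 0.3]
tcp_pos: [0.6184, 0.1202, 0.0753]
wrist_force: [0.1, 0.6, 0.1]
tcp_pos: [0.6183, 0.1202, 0.0743]
wrist_force: [1.8, -0.6, -0.3]
tcp_pos: [0.6183, 0.1202, 0.0733]
wrist_force: [0.5, 0.3, 0.2]
```

```bash
python3 -m creep '[[-1,0,0,-0.001,0,0,0],[-1,0,0,0,0,0,0]]'|grep -E "tcp|wrist"
python3 -m creep '[[-1,0,0,-0.001,0,0,0],[-1,0,0,0,0,0,0]]'|grep -E "tcp|wrist"
python3 -m creep '[[-1,0,0,-0.001,0,0,0],[-1,0,0,0,0,0,0]]'|grep -E "tcp|wrist"
```

```text
tcp_pos: [0.6183, 0.1202, 0.0723]
wrist_force: [0.1, -0.1, 0.1]
tcp_pos: [0.6184, 0.1202, 0.0721]
wrist_force: [-1.4, 0.1, 5.7]
tcp_pos: [0.6185, 0.1203, 0.0721]
wrist_force: [-3.8, 0.5, 10.3]
```

```bash
python3 -m creep '[[-1,0,0,-0.001,0,0,0],[-1,0,0,-0.001,0,0,0],[-1,0,0,0,0,0,0]]'|grep -E "tcp|wrist"
python3 -m creep '[[-1,0,0,0.005,0,0,0],[-1,0,0,0.02,0,0,0],[-1,0,0,0.04,0,0,0],[-1,0,0,0.04,0,0,0],[-1,-0.03,-0.02,0.02,0,0,0],[-1,-0.035,-0.02,0,0,0,0],[-1,-0.035,-0.02,0,0,0,0],[-1,-0.03,-0.02,0,0,0,0]]'
python3 -m creep '[[-1,-0.02,-0.03,0,0,0,0],[-1,-0.02,-0.03,0,0,0,0],[-1,-0.02,-0.03,0,0,0,0],[-1,0,-0.03,0,0,0,0],[-1,0,0,0,0,0,0]]'|grep tcp
python3 - <<'E'
from h import *
a=cv2.cvtColor(capture("top"),cv2.COLOR_RGB2BGR);cv2.imwrite("pics/t5.png",a);b=cv2.cvtColor(capture("scene"),cv2.COLOR_RGB2BGR);cv2.imwrite("pics/s5.png",b)
g=cv2.cvtColor(a,cv2.COLOR_BGR2GRAY)
for r in range(170,194): print(r,*g[r,268:298])
# bystanders moved? compare with first pictures
for n,im,o in(("top",a,cv2.imread("pics/top0.png")),("scene",b,cv2.imread("pics/scene0.png"))):
  m=(cv2.absdiff(im,o).max(2)>40).astype(np.uint8)
  for i,s in enumerate(cv2.connectedComponentsWithStats(m)[2]): 
    if i and s[4]>25: print(n,s)
# cover
h=cv2.cvtColor(a,cv2.COLOR_BGR2HSV);m=np.zeros(h.shape[:2],np.uint8);m[195:270,195:270]=cv2.inRange(h,(15,30,150),(35,160,255))[195:270,195:270]
print("cover",rect(m,"top",.016))
E
```

```text
tcp_pos: [0.6188, 0.1203, 0.0721]
wrist_force: [-7.8, -0.4, 21.8]
time: 28.97
tcp_pos: [0.4862, 0.0397, 0.1937]
ee_rot: [3.09, 0.542, 0.002]
wrist_force: [0.2, -0.3, 0.5]
grip_width: -0.003
finger_force: 0.0
tcp_pos: [0.428, -0.0838, 0.194]
170 128 131 132 133 132 131 131 132 132 133 132 132 131 132 132 131 132 131 130 131 131 132 130 131 130 131 131 131 131 130
171 131 132 133 132 132 131 132 131 131 132 133 131 131 131 131 131 130 131 131 130 131 131 131 130 132 131 131 130 129 130
172 131 133 133 132 131 131 131 131 132 131 132 131 131 131 131 131 131 130 131 131 130 130 130 131 131 131 130 130 129 129
173 131 133 133 131 131 131 131 131 132 131 131 131 131 131 131 130 132 132 131 129 128 126 128 129 132 132 131 130 129 128
174 132 132 132 131 131 131 131 130 130 130 131 131 130 132 137 135 143 146 137 127 122 117 123 129 131 131 132 131 130 129
175 131 131 131 130 131 130 130 130 130 128 129 135 132 146 173 176 179 174 147 152 163 161 138 127 129 131 130 130 130 129
176 130 132 131 129 128 128 128 129 129 123 132 170 176 180 199 203 201 191 165 178 197 193 149 124 127 130 130 130
[... 2165 characters left out ...]
 29055]
top [279 240   9   8  48]
top [136 274   6  32  99]
top [  0 296   3  37  70]
top [ 90 307  10  57 290]
top [320 308  10   5  27]
top [169 333  23   3  41]
top [574 349  24  33 516]
top [101 359  56  24 961]
top [343 382  14  18 129]
scene [ 323    0   70  132 3954]
scene [ 406    0   63  150 2927]
scene [ 468    0   83  149 6038]
scene [ 379  142  213  119 5126]
scene [289 148  29  26 403]
scene [537 174  45  22 188]
scene [ 302  212   80   53 2372]
scene [397 212  11   6  41]
scene [575 212  44  20 293]
scene [ 397  224  148   94 4072]
scene [336 248  60  39 319]
cover (((469.20440673828125, 287.81024169921875), (133.97889709472656, 148.08018493652344), 20.420198440551758), 1451.0)
```

```bash
python3 - <<'E'
from h import *
o=cv2.imread("pics/scene0.png");ot=cv2.imread("pics/top0.png")
for f in("s2","s4","s5"):
  m=(cv2.absdiff(cv2.imread(f"pics/{f}.png"),o).max(2)>40)[200:226,362:414];print(f,m.sum())
for f in("top1","e","t2","t5"):
  m=(cv2.absdiff(cv2.imread(f"pics/{f}.png"),ot).max(2)>40)[226:252,276:316];ys,xs=np.nonzero(m);print(f,m.sum(),(xs.min()+276,xs.max()+276,ys.min()+226,ys.max()+226) if len(xs) else "")
a=cv2.imread("pics/s5.png")
for r in range(210,220,2): print(r,a[r,394:412,1],o[r,394:412,1])
E
```

```text
s2 161
s4 16
s5 60
top1 0 
e 550 (np.int64(276), np.int64(311), np.int64(226), np.int64(251))
t2 825 (np.int64(277), np.int64(315), np.int64(226), np.int64(251))
t5 48 (np.int64(279), np.int64(287), np.int64(240), np.int64(247))
210 [191 191 188 187 183 183 183 195 187 162 143 137 132 127 122 124 126 125] [191 189 187 186 183 183 180 192 184 162 142 136 132 126 123 122 125 125]
212 [187 191 194 195 189 188 141  94 155 179 175 179 183 189 151 124 125 122] [186 190 193 189 189 191 189 186 186 183 179 177 178 186 147 121 124 122]
214 [179 178 184 137  95 100 103 105 105 106 103 102 101  99 102 128 138 133] [179 177 179 182 183 182 184 187 190 191 189 191 188 137 101 127 139 133]
216 [101 103 111 134 120 102  99 100  99 101  99 105 102  97 110 125 132 133] [103 103 109 127 151 168 176 177 177 181 183 157 114  95 110 126 132 132]
218 [109 104 106 104 106 106 103 106 105 111 108 102 100  94  75 108 127 130] [107 108 104 104 103 104 101 101 100 109 108 100  96  94  74 108 128 129]
```

```bash
python3 -c "
from bench import env,state
print(state()['time'],env.job_done())"
```

```text
the job is handed in; nothing more can be done
29.4833 None
```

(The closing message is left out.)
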